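# Lock the tensioner, fit the idlers and clip on the dust cover

### The job

Get the overhauled belt-drive bracket ready for dispatch. First stand the red-headed lock pin in the brass bush of the sprung tensioner arm, swing the arm round against its spring and push the pin fully home in the hole of the bracket, so that the arm stays locked; then drop every steel idler roller that is laid out, hub upwards, fully down on a stud of its own; last, put the yellow dust cover over the bracket with its notched end over the arm and press it straight down until both black clips snap under their lugs. Leave the other things on the bench where they lie.

Things in the scene. Friction and masses are not known exactly. Their poses are not given: they have to be found in the camera images.
- bracket: Aluminium belt-drive bracket bolted to the bench, turned up to 15 degrees: a block 120 x 194 mm (x, y), 30 mm high, top edges bevelled 4 mm. Origin: centre of its underside, on the bench; z up. Past its +y end is a ledge, as high, with the lock hole. On both long sides, midway, a catch lug 24 mm wide sticks out to x = -68 and +68 mm, 17.5 to 24 mm above the bench.
- stud_1 (a point): Seat of the first stud, 34 mm above the bench, where the centre of a roller's underside comes; in the bracket's frame at (30, -62, 34) mm. The stud is a steel post 12 mm across that rises 30 mm above this point, the last 4 mm a cone.
- stud_2 (a point): Seat of the second stud (same post), in the bracket's frame at (-30, -62, 34) mm.
- stud_3 (a point): Seat of the third stud (same post), in the bracket's frame at (-32, 2, 34) mm. The black wheel of the tensioner arm is in the way here until the arm has been swung round and locked.
- stud_4 (a point): Seat of the fourth stud (same post), in the bracket's frame at (-34, 64, 34) mm.
- lock_hole (a point): Middle of the mouth of the lock hole on the top face of the ledge, 30 mm above the bench: bevelled, 14.5 mm across, right through the ledge; in the bracket's frame at (0, 132, 30) mm.
- tension_arm (a joint): Angle of the sprung tensioner arm (dark steel lever with a black wheel on its short end) about its upright pivot, rad: 0 at rest on its stop, growing as the arm swings anticlockwise seen from above, at most 0.72. At 0.60 the bush is right over the lock hole. The spring pulls it back to 0 with 2.5 N at the bush at 0, 5 N at 0.6.
- pivot_axis (a point): The arm's pivot axis, at the height of the bush's top (56 mm above the bench); in the bracket's frame at (0, 35, 56) mm.
- brass_bush (a point): Centre of the top rim of the brass bush at the end of the arm, 97 mm from the pivot, 56 mm above the bench; moves with the arm. The bush is an upright tube, bore 13 mm, outside 22 mm, 20 mm long, open below, 6 mm above the ledge. A pin set in it stands with its foot on the ledge until the bush comes over the lock hole.
- lock_pin: Lock pin, upright in a wooden stand at the start: steel shank 10 mm across, 40 mm long with a 6 mm cone at its foot, then a round red head 24 mm across, 26 mm tall. Origin: tip of the foot; z towards the head, which lies 40 to 66 mm from the origin. In the stand the foot is 4 mm above the bench. Fully home (head on the bush) the foot is 16 mm above the bench, 14 mm down in the lock hole.
- pin_stand: Wooden block 50 x 120 x 44 mm (x, y, z) that holds the pin in a hole 34 mm from its middle towards -y, and two plain steel dowels 22 and 44 mm from its middle towards +y that rise up to 20 mm above the wood. Origin: centre of its underside. Fixed.
- cover: Yellow dust cover, open below, 131 x 205 mm (x, y; 144 mm over the clips), top face 82 mm up, inside 5 mm longer and wider than the bracket's block; 0.34 kg. Origin: centre of the plane of its lower edge, on which it stands; z up. Goes on with its +y (notched end) over the bracket's +y. Seated, its origin is 2 mm above the bracket's origin; its edge meets the block 28 mm above that.
- cover_notch (a point): Middle of the cover's +y end wall, at (0, 101, 60) mm of the cover. This wall starts 30 mm above the lower edge and has a notch 32 mm wide in the middle, up to 60 mm, that goes over the locked arm; the other end wall is full.
- cover_handle (a point): Middle of the cover's black handle bar, 100 mm above the cover's origin: a bar 20 mm wide (x), 94 mm long (y), 16 mm tall (92 to 108 mm above the origin), with a free gap of 10 mm below it.
- clip_near (a joint): Outward swing of the sprung black clip on the cover's -x side, rad: 0 closed, about 0.12 as its hook rides over the bracket's lug, from 21 to 1.5 mm before the cover is seated. To press the cover past this takes 10 to 20 N in all; then both clips snap back to 0.
- clip_far (a joint): The same for the clip on the cover's +x side.
- roller_a: Steel flanged idler roller; three or four, all alike, are laid out (an absent one reads None). 48 mm across and 28 mm tall, with a hub 26 mm across on top that rises another 14 mm; bore 15 mm right through; 0.15 kg. Origin: centre of its underside; z up towards the hub. Stands on the bench hub up; may go on any stud; taken by the hub from above.
- roller_b: Steel flanged idler roller; three or four, all alike, are laid out (an absent one reads None). 48 mm across and 28 mm tall, with a hub 26 mm across on top that rises another 14 mm; bore 15 mm right through; 0.15 kg. Origin: centre of its underside; z up towards the hub. Stands on the bench hub up; may go on any stud; taken by the hub from above.
- roller_c: Steel flanged idler roller; three or four, all alike, are laid out (an absent one reads None). 48 mm across and 28 mm tall, with a hub 26 mm across on top that rises another 14 mm; bore 15 mm right through; 0.15 kg. Origin: centre of its underside; z up towards the hub. Stands on the bench hub up; may go on any stud; taken by the hub from above.
- roller_d: Steel flanged idler roller; three or four, all alike, are laid out (an absent one reads None). 48 mm across and 28 mm tall, with a hub 26 mm across on top that rises another 14 mm; bore 15 mm right through; 0.15 kg. Origin: centre of its underside; z up towards the hub. Stands on the bench hub up; may go on any stud; taken by the hub from above.
- loupe: Loupe with a black ring, 101 x 52 mm, lying on the bench; to be left alone.
- spanner: Spanner, 171 mm long, lying on the bench; to be left alone.
- wood_bar: Wooden bar 30 x 135 x 22 mm, lying on the bench; to be left alone.

How it is judged (in metres and radians):
On the way, in this order (a step that is already met when the one before it is completed fails the run):
1. the tensioner arm is swung round and locked with the pin (value of joint tension_arm between 0.53 and 0.68 rad and z of lock_pin in the frame of bracket below 0.022 m and horizontal distance between lock_pin and lock_hole below 0.007 m and angle between lock_pin's own z axis and vertical below 0.25 rad), for 0.2 s.
2. every roller that is there is fully down on a stud (((horizontal distance between roller_a and stud_1 below 0.005 m and z of roller_a in the frame of stud_1 between -0.003 and 0.004 m) or (horizontal distance between roller_a and stud_2 below 0.005 m and z of roller_a in the frame of stud_2 between -0.003 and 0.004 m) or (horizontal distance between roller_a and stud_3 below 0.005 m and z of roller_a in the frame of stud_3 between -0.003 and 0.004 m) or (horizontal distance between roller_a and stud_4 below 0.005 m and z of roller_a in the frame of stud_4 between -0.003 and 0.004 m)) and angle between each of roller_a, roller_b, roller_c, roller_d's own z axis and vertical below 0.1 rad and ((horizontal distance between roller_b and stud_1 below 0.005 m and z of roller_b in the frame of stud_1 between -0.003 and 0.004 m) or (horizontal distance between roller_b and stud_2 below 0.005 m and z of roller_b in the frame of stud_2 between -0.003 and 0.004 m) or (horizontal distance between roller_b and stud_3 below 0.005 m and z of roller_b in the frame of stud_3 between -0.003 and 0.004 m) or (horizontal distance between roller_b and stud_4 below 0.005 m and z of roller_b in the frame of stud_4 between -0.003 and 0.004 m)) and ((horizontal distance between roller_c and stud_1 below 0.005 m and z of roller_c in the frame of stud_1 between -0.003 and 0.004 m) or (horizontal distance between roller_c and stud_2 below 0.005 m and z of roller_c in the frame of stud_2 between -0.003 and 0.004 m) or (horizontal distance between roller_c and stud_3 below 0.005 m and z of roller_c in the frame of stud_3 between -0.003 and 0.004 m) or (horizontal distance between roller_c and stud_4 below 0.005 m and z of roller_c in the frame of stud_4 between -0.003 and 0.004 m)) and ((horizontal distance between roller_d and stud_1 below 0.005 m and z of roller_d in the frame of stud_1 between -0.003 and 0.004 m) or (horizontal distance between roller_d and stud_2 below 0.005 m and z of roller_d in the frame of stud_2 between -0.003 and 0.004 m) or (horizontal distance between roller_d and stud_3 below 0.005 m and z of roller_d in the frame of stud_3 between -0.003 and 0.004 m) or (horizontal distance between roller_d and stud_4 below 0.005 m and z of roller_d in the frame of stud_4 between -0.003 and 0.004 m))), for 0.2 s.
3. the cover is down and both clips have snapped under their lugs (z of cover in the frame of bracket between -0.002 and 0.006 m and horizontal distance between cover and bracket below 0.007 m and angle between cover's own z axis and vertical below 0.04 rad and angle between the y axis of cover and the y axis of bracket, either way round below 0.06 rad and value of joint each of clip_near, clip_far below 0.06 rad), for 0.2 s.
At the end, for the whole second after the job is handed in: The arm is locked (0.53 to 0.68 rad), the pin's foot 8 mm or more down in the hole; each roller is on a stud, within 5 mm of centre and 4 mm of its seat; the cover is within 4 mm of fully down, within 7 mm and 0.06 rad of true, level, at rest, both clips closed (under 0.06 rad) (all of step 1 and all of step 2 and all of step 3 and linear speed of cover below 0.02 m/s); the robot touches nothing.
It fails at once if the loupe is moved more than 30 mm (distance of loupe from where it was at the start of the episode above 0.03 m).
It fails at once if the spanner is moved more than 30 mm (distance of spanner from where it was at the start of the episode above 0.03 m).
It fails at once if the wooden bar is moved more than 30 mm (distance of wood_bar from where it was at the start of the episode above 0.03 m).
Of roller_a, roller_b, roller_c, roller_d only 3 to 4 are there at a start; the rules pass over those that are not, and their reading is None.
At some moment in a run one of roller_a, roller_b, roller_c, roller_d may be knocked a few centimetres aside while the robot is not near it.
It also fails if it takes over 208 s, if anything falls off the work surface, if the arm or the gripper's body presses on something with over 40 N, if the wrist force passes 120 N, or if a joint passes its speed limit or range.

### The arm

A 6-joint arm with a two-finger parallel gripper is mounted at the origin on a cart in front of the work surface, level with it; the furniture and walls round the work are solid. World frame = base frame: x ahead of the robot, y to its left, z up, the work surface at z = 0. Lengths are in mm, angles in rad, forces in N, time in s.
With the tool pointing down it reaches from about 275 to 775 mm from the base axis. Payload 14.6 kg.
Tool frame: the origin (TCP) lies at the very end of the fingers, on their centre line; the grasp point (between the pads) lies 19 mm behind it (tcp_to_grasp is the z of the grasp point in the tool frame, in mm); z points along the fingers, y is the line along which they close (so a half turn about z gives the same grasp; the last joint's range is limited). The gripper opens to 85 mm and grips with 20 to 120 N. Pads are 22 mm wide; open, the fingers measure 114 mm over their backs; the gripper's body (76 mm by 85 mm) begins 54 mm behind the grasp point. The pads swing forward as they close: fully open they stand 13 mm farther back than shut.
Start: joints at [1.119, 0.263, -0.048, 1.259, 0, 1.415], TCP at [153.547, 502.047, 231.278] pointing down, gripper open.
Joint ranges: [-2.65, 2.65], [-0.89, 1.7], [-1.18, 1.37], [-2.13, 2.11], [-1.35, 1.29], [-3.14, 3.14]. Speed limits (rad/s): [1.89, 1.89, 2.57, 2.79, 3.14, 3.14].

### API

Orientations are given as [roll, pitch, yaw] about the fixed x, y, z axes, in that order (R = Rz(yaw) Ry(pitch) Rx(roll)).
In Python, from bench import observe, grab_frame, sign_off, tcp_to_grasp gives the robot as it stands.
- The arm moves only by the tool drive_tool, never from a script. Its argument "deltas" is a list of rows, each a list of 5 numbers: the opening, from 0 (shut) to 1 (fully open), then the shift along the tool's x, y, z in mm, then the turn about the tool's z in degrees. In form: [[claw, dx, dy, dz, spin], ...]. A call has 1 to 20 rows; each row shifts and turns the commanded pose from where the row before left it, along the tool's axes as they then stand; what a row does not reach is not made up. A row lasts 1/10 s, in which the tool goes at most 50 mm and 8.59 degrees, less where a joint would pass 70% of its speed; a pose out of reach is approached as far as the arm can. A call with a gripper value outside its range is refused whole. The fingers move at their own pace and stop on an object; the grip force is fixed at half the most. Time passes only in rows, so rows that do not move let the fingers close. It gives the time, the measured TCP pose, the force, the opening and the grip force at its end, in the units of the state.
- observe(): the state, without advancing time (a new reading comes with each control period).
- grab_frame(name): name is "side" or "top" or "wrist"; returns a dict with "frame" (480x640x3 uint8, red, green, blue), "mtx" (3x3 intrinsics, pixels), "rvec" (rotation vector, rad) and "tvec" (3), from world to camera coordinates, as OpenCV has them; the wrist camera has in their place "mount" (4x4, takes a point from camera to tool coordinates, whose origin is the TCP and whose axes are the flange's). Camera axes: x right, y down, z forward; pixel columns grow to the right and rows downward; lengths in mm; the calibration is good to about 2 mm. The wrist camera is an equidistant fisheye: a pixel r from the principal point sees the ray r / f radians off the axis. A picture is of the moment at which its call begins: read the wrist's pose just before it. There is no depth.
- sign_off(): hands the job in; it is judged then, once.
The state is a dict: "clock": time; "q": joint angles; "joint_velocities": joint speeds; "joint_efforts": joint torques, N m; "position": TCP position; "tcp_rot": TCP orientation; "wrist_force": force on the tool from outside, world axes, zero at the start; "ft_torque": the same for the moment, N m; "grip_width": opening from 0.0 (shut) to 1.0 (fully open); "gripper_force": force on a finger pad.
Only numpy, scipy, OpenCV 4.12 (cv2) and the standard library are available. Lean on these libraries where they do the work, as an engineer would, in place of code of your own. Each camera call takes 0.05 s, during which the arm holds its last target. There are 200 camera calls.

## Working session

There is one attempt and no reset: what is moved stays moved. The work goes in short steps, Python scripts to look and compute and a tool call to move; the robot and the scene stay as the last step left them, time stands still between calls to the robot, and variables do not carry over. Pictures are saved under pics/ and viewed, at most 14 in all, crops included, and the job is handed in when it is done.

Besides the shell and the picture viewer there is one more tool, called after "Request:" as name([rows], argument=value, ...), one row to a line, values as JSON. drive_tool: Moves the arm, as the interface text tells. Its arguments: {"type":"object","properties":{"deltas":{"type":"array","items":{"type":"array","items":{"type":"number"}}}},"required":["deltas"]}

```bash
ls; mkdir -p pics
cat > h.py <<'E'
import numpy as np, cv2, time
from bench import observe, grab_frame, sign_off, tcp_to_grasp
from scipy.spatial.transform import Rotation as R
def save(n,fn):
    f=grab_frame(n); cv2.imwrite('pics/'+fn+'.png',cv2.cvtColor(f['frame'],cv2.COLOR_RGB2BGR)); np.save('pics/'+fn+'.npy',f,allow_pickle=True); return f
def ld(fn): return np.load('pics/'+fn+'.npy',allow_pickle=True).item()
def pix2w(f,uv,z):
    K=np.array(f['mtx'],float); Rm=cv2.Rodrigues(np.array(f['rvec'],float))[0]; t=np.array(f['tvec'],float).ravel()
    uv=np.atleast_2d(uv); z=np.broadcast_to(z,len(uv)); o=[]
    for (u,v),zz in zip(uv,z):
        d=Rm.T@np.linalg.solve(K,[u,v,1]); c=-Rm.T@t; s=(zz-c[2])/d[2]; o.append(c+s*d)
    return np.array(o)
def w2pix(f,P):
    return cv2.projectPoints(np.atleast_2d(np.array(P,float)),np.array(f['rvec'],float),np.array(f['tvec'],float),np.array(f['mtx'],float),None)[0].reshape(-1,2)
def tool(o=None):
    o=o or observe(); return R.from_euler('xyz',o['tcp_rot']).as_matrix(),np.array(o['position'])
E
python3 - <<'E'
from h import *
o=observe(); print(o, tcp_to_grasp)
for n in('top','side','wrist'):
    f=save(n,n+'0'); print({k:np.round(v,3).tolist() for k,v in f.items() if k!='frame'})
E
```

```text
pics
{'clock': 0.0, 'q': array([ 1.11872820e+00,  2.63505629e-01, -4.89903243e-02,  1.25941642e+00,
        1.93384998e-05,  1.41549416e+00]), 'joint_velocities': array([-1.88906934e-04,  4.63020310e-04, -5.82878532e-05, -1.77597291e-03,
       -5.63047917e-05, -8.55140275e-04]), 'joint_efforts': array([-2.41855363e-03, -6.37608504e+01,  3.84567618e+01,  1.36380873e-02,
       -2.04857697e-04, -2.49162048e-05]), 'position': array([153.38974219, 501.76997014, 230.81448289]), 'tcp_rot': array([-3.14049303e+00, -1.91734508e-04,  2.84482658e+00]), 'wrist_force': array([-0.43264697,  0.15505096,  1.16913543]), 'ft_torque': array([-0.05144821, -0.02996212,  0.01282737]), 'gripper_force': 0.0, 'grip_width': 1.000339374672343} -18.700000000000003
{'mtx': [[468.572, 0.0, 317.231], [0.0, 468.572, 238.969], [0.0, 0.0, 1.0]], 'rvec': [2.189, -2.129, 0.113], 'tvec': [-143.853, 566.668, 1397.696]}
{'mtx': [[526.387, 0.0, 317.958], [0.0, 526.387, 241.379], [0.0, 0.0, 1.0]], 'rvec': [0.512, -2.533, 1.454], 'tvec': [464.062, 268.517, 1325.735]}
{'mtx': [[371.648, 0.0, 319.86], [0.0, 371.648, 241.558], [0.0, 0.0, 1.0]], 'mount': [[-0.0, -0.958, -0.287, 72.645], [1.0, -0.0, 0.0, -0.756], [-0.0, -0.287, 0.958, -142.872], [0.0, 0.0, 0.0, 1.0]]}
```

View pics/top0.png

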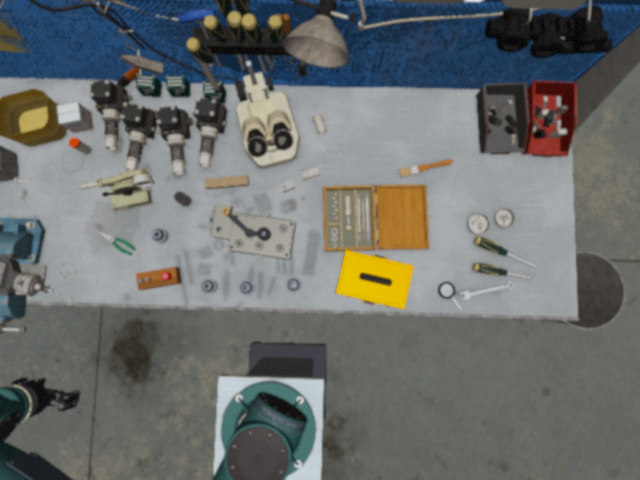

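View pics/side0.png

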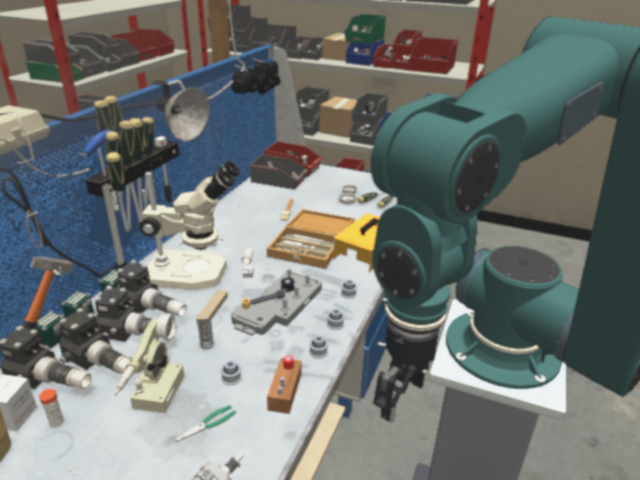

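The top view shows the bracket at about (253,231) with its ledge to the left. The pin's red head is at (167,275), and the rollers are at (160,235), (208,286), (246,287) and (293,285). The cover is at (375,278) and the loupe and spanner are at the far right. The side view agrees.

Run:
```python
from h import *
f=ld('top0')
for n,uv,z in [('pin',(167,275),66),('rA',(160,235),42),('rB',(208,286),42),('rC',(246,287),42),('rD',(293,285),42),('pivot',(263,233),56),('bush',(228,210),56),('cover',(375,279),100),('brk',(253,231),30),('stand',(158,278),44)]:
    print(n,np.round(pix2w(f,uv,z)[0],0))
c=f['frame'][180:320,130:430]; cv2.imwrite('pics/crop0.png',cv2.cvtColor(cv2.resize(c,None,fx=2.6,fy=2.6,interpolation=cv2.INTER_CUBIC),cv2.COLOR_RGB2BGR))
```

```text
pin [447. 313.  66.]
rA [568. 350.  42.]
rB [418. 195.  42.]
rC [419.  81.  42.]
rD [429. -60.  42.]
pivot [581.  35.  56.]
bush [648. 144.  56.]
cover [ 452. -298.  100.]
brk [590.  69.  30.]
stand [438. 346.  44.]
```

View pics/crop0.png

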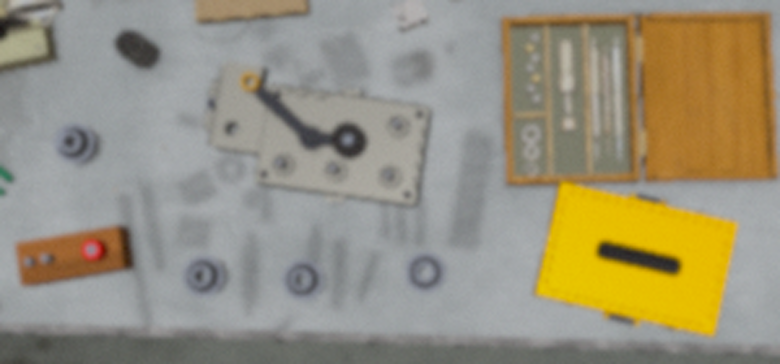

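```bash
cat >> h.py <<'E'
def plan(p,yaw=None,step=40,o=None):
    """tool-frame shift to world point p; turn first-row-frame approximations avoided by shifting first, then turning"""
    Rm,t=tool(o); d=Rm.T@(np.array(p,float)-t); n=int(np.ceil(np.linalg.norm(d)/step)) or 1
    a=0
    if yaw is not None:
        cur=np.arctan2(Rm[1,0],Rm[0,0]); a=-np.degrees((yaw-cur+np.pi/2)%np.pi-np.pi/2)  # half-turn equivalent
    print('shift',np.round(d,1),'n',n,'row',np.round(d/n,1),'spin',round(float(a),1))
def wpix(f,o,P):
    """world -> wrist fisheye pixel"""
    Rm,t=tool(o); M=np.array(f['mount']); p=(np.atleast_2d(P)-t)@Rm; c=(p-M[:3,3])@M[:3,:3]
    K=np.array(f['mtx']); r=np.hypot(c[:,0],c[:,1]); th=np.arctan2(r,c[:,2]); s=np.where(r>1e-9,th/np.maximum(r,1e-9),0)
    return np.c_[K[0,2]+K[0,0]*s*c[:,0],K[1,2]+K[1,1]*s*c[:,1]]
def wray(f,o,uv,z):
    Rm,t=tool(o); M=np.array(f['mount']); K=np.array(f['mtx']); uv=np.atleast_2d(uv).astype(float); z=np.broadcast_to(z,len(uv)); out=[]
    for (u,v),zz in zip(uv,z):
        x=(u-K[0,2])/K[0,0]; y=(v-K[1,2])/K[1,1]; th=np.hypot(x,y); k=np.sin(th)/th if th>1e-9 else 1
        d=Rm@(M[:3,:3]@np.array([k*x,k*y,np.cos(th)])); c=Rm@M[:3,3]+t; out.append(c+d*(zz-c[2])/d[2])
    return np.array(out)
def wsave(fn):
    o=observe(); f=grab_frame('wrist'); f['o']=o; cv2.imwrite('pics/'+fn+'.png',cv2.cvtColor(f['frame'],cv2.COLOR_RGB2BGR)); np.save('pics/'+fn+'.npy',f,allow_pickle=True); return f,o
E
python3 - <<'E'
from h import *
plan((420,280,280))
E
```

```text
shift [-319.8 -134.3  -49. ] n 9 row [-35.5 -14.9  -5.4] spin 0.0
```

Request:
drive_tool([
  [1,-35,-15,-6,0],
  [1,-35,-15,-6,0],
  [1,-35,-15,-6,0],
  [1,-35,-15,-6,0],
  [1,-35,-15,-6,0],
  [1,-35,-15,-6,0],
  [1,-35,-15,-6,0],
  [1,-35,-15,-6,0],
  [1,-35,-15,-6,0],
  [1,0,0,0,0],
  [1,0,0,0,0],
  [1,0,0,0,0],
])

```text
clock: 1.35
position: [414.7, 281.2, 285.1]
tcp_rot: [-3.141, -0.001, 2.845]
wrist_force: [0.3, 0.1, -0.7]
grip_width: 1.001
gripper_force: 0.0
```

Run:
```python
from h import *
f,o=wsave('w1'); print(o['position'],o['tcp_rot'],o['joint_velocities'])
```

```text
[414.65161743 281.15907751 285.07382346] [-3.14135044e+00 -5.60906379e-04  2.84528691e+00] [ 1.13957088e-02 -3.13758111e-03 -2.89239743e-05 -1.52468850e-03
  9.39280733e-04 -2.76503725e-03]
```

View pics/w1.png

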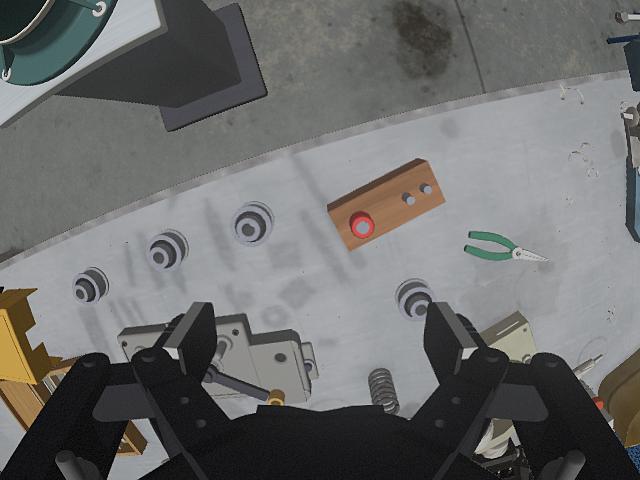

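The pin's red head is at (362,226) with the stand around it. The rollers are at (415,300), (252,224), (167,250) and (90,286). The bracket is partly behind the fingers, with the bush at (276,397). The cover's notched end faces +y, towards the bracket, at about (25,335). Next I'll get a clear view of the bracket.

Run:
```python
from h import *
plan((690,100,285))
```

```text
shift [-316.4  -93.2    0. ] n 9 row [-35.2 -10.4   0. ] spin 0.0
```

Request:
drive_tool([
  [1,-35,-10,0,0],
  [1,-35,-10,0,0],
  [1,-35,-10,0,0],
  [1,-35,-10,0,0],
  [1,-35,-10,0,0],
  [1,-35,-10,0,0],
  [1,-35,-10,0,0],
  [1,-35,-10,0,0],
  [1,-35,-10,0,0],
  [1,0,0,0,0],
  [1,0,0,0,0],
  [1,0,0,0,0],
])

```text
clock: 2.6
position: [689.4, 103.9, 285.6]
tcp_rot: [3.141, -0.0, 2.846]
wrist_force: [-0.4, 0.0, 0.5]
grip_width: 1.005
gripper_force: 0.0
```

Run:
```python
from h import *
f,o=wsave('w2'); print(o['position'],o['tcp_rot'],o['joint_velocities'])
```

```text
[689.43202357 103.86733608 285.55700972] [ 3.14148889e+00 -1.10448340e-04  2.84616096e+00] [-2.11706668e-04 -9.91577948e-03 -3.40433259e-03  7.56160485e-05
  3.10315171e-04 -9.28333531e-04]
```

View pics/w2.png

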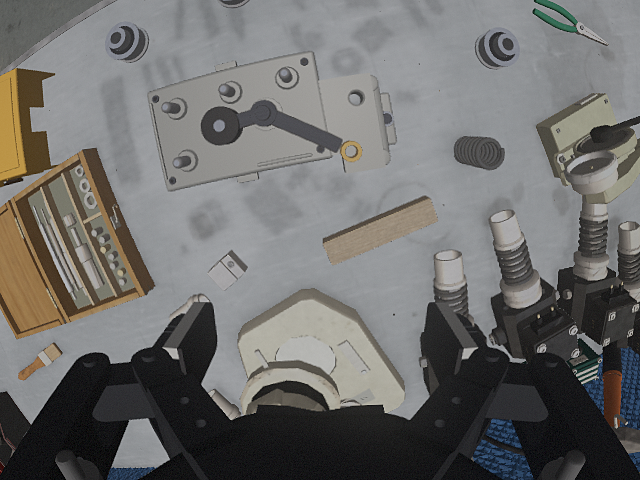

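Run:
```python
from h import *
f=ld('w2')
c=f['frame'][45:195,140:400]; cv2.imwrite('pics/crop2.png',cv2.cvtColor(cv2.resize(c,None,fx=3,fy=3,interpolation=cv2.INTER_CUBIC),cv2.COLOR_RGB2BGR))
```

```text
(no output)
```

View pics/crop2.png

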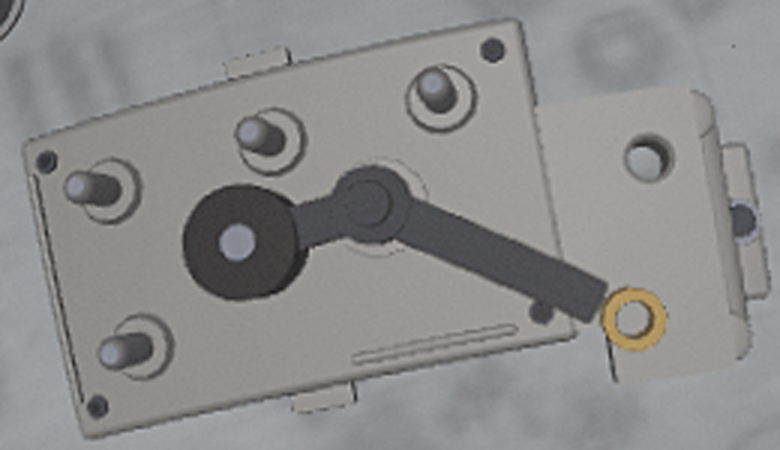

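```bash
cat > fitb.py <<'E'
from h import *
from scipy.optimize import least_squares
f=ld('w2');o=f['o']
B=[(0,132,30),(54.8,115.1,56),(30,-62,64),(-30,-62,64),(-32,2,64),(-34,64,64),(-34,64,34),(-32,2,34),(-60,-97,26),(60,-97,26),(-60,97,26),(60,97,26)]
C=np.array([(650,157),(634,320),(118,351),(80,187),(252,135),(432,84),(441,99),(270,141),(22,143),(85,438),(520,18),(577,338)])
uv=C/3+[140,45]-1/3; B=np.array(B,float)
def P(p): 
    a=p[2]; return np.c_[p[0]+B[:,0]*np.cos(a)-B[:,1]*np.sin(a),p[1]+B[:,0]*np.sin(a)+B[:,1]*np.cos(a),B[:,2]+(p[3] if len(p)>3 else 0)]
for x0 in ([590,69,-.15],[590,69,-.15,0]):
    r=least_squares(lambda p:(wpix(f,o,P(p))-uv).ravel(),x0,loss='soft_l1',x_scale=[1,1,.01,1][:len(x0)])
    print(np.round(r.x,4)); print(np.round(r.fun.reshape(-1,2),1).tolist())
a=r.x
E
python3 fitb.py
```

```text
[ 5.780237e+02  4.152600e+01 -1.169000e-01]
[[0.1, 0.5], [0.6, 0.0], [-2.6, 1.2], [-1.3, -0.2], [-0.7, -1.0], [0.4, 0.1], [0.1, -0.4], [0.4, 0.1], [-0.3, -0.3], [-0.5, 1.3], [0.6, -0.7], [1.5, 0.2]]
[ 5.775779e+02  4.105870e+01 -1.172000e-01 -4.065500e+00]
[[-0.8, 0.6], [-0.3, -0.4], [-1.7, 0.6], [-0.3, -0.3], [-0.2, -0.8], [0.2, 0.5], [-0.1, -0.1], [0.7, 0.2], [0.8, -0.2], [0.3, 0.5], [0.2, -0.2], [0.8, -0.3]]
```

```bash
cat >> h.py <<'E'
from scipy.optimize import least_squares
def cyl(x,y,r,z0,z1):
    t=np.linspace(0,2*np.pi,60,endpoint=False); return np.vstack([np.c_[x+r*np.cos(t),y+r*np.sin(t),np.full(60,z)] for z in (z0,z1)])
def fitsil(f,o,mask,r,z0,z1,x0):
    """xy of a cylinder whose projected silhouette has the bounding box of the mask's hull"""
    m=np.argwhere(mask)[:,::-1].astype(np.float32); bb=np.r_[m.min(0)-.5,m.max(0)+.5]
    g=lambda p:(lambda q:np.r_[q.min(0),q.max(0)]-bb)(wpix(f,o,cyl(p[0],p[1],r,z0,z1)))
    s=least_squares(g,x0); return s.x,s.fun
E
python3 - <<'E'
from h import *
f=ld('w1');o=f['o']
h=cv2.cvtColor(f['frame'],cv2.COLOR_RGB2HSV); m=((h[...,0]<6)|(h[...,0]>172))&(h[...,1]>130)&(h[...,2]>60)
m[:, :330]=0; m[:,400:]=0; m[:190]=0; m[260:]=0
n,l,s,c=cv2.connectedComponentsWithStats(m.astype(np.uint8)); i=1+np.argmax(s[1:,4]); print(s[i])
x,e=fitsil(f,o,l==i,12,44,70,(447,313)); print(x,e)
# stand top face corners
c=np.array([(327,208),(350,250),(445,200),(428,160)])
print(np.round(wray(f,o,c,[44,44,44,44])))
plan((x[0],x[1],120))
E
```

```text
[350 211  24  27 341]
[444.99658273 315.58712378] [-0.89787804 -0.80893338  0.85763715  0.80059414]
[[422. 286.  44.]
 [473. 297.  44.]
 [449. 412.  44.]
 [402. 404.  44.]]
shift [295.5 131.4 165.8] n 10 row [29.5 13.1 16.6] spin 0.0
```

Request:
drive_tool([
  [0.55,30,13,10,0],
  [0.55,30,13,10,0],
  [0.55,30,13,10,0],
  [0.55,30,13,10,0],
  [0.55,30,13,10,0],
  [0.55,30,13,20,0],
  [0.55,30,13,20,0],
  [0.55,30,13,20,0],
  [0.55,30,13,25,0],
  [0.55,25.5,14.4,25,0],
  [0.55,0,0,0,0],
  [0.55,0,0,0,0],
  [0.55,0,0,0,0],
  [0.55,0,0,0,0],
])

```text
clock: 4.05
position: [446.8, 314.5, 126.2]
tcp_rot: [3.141, 0.001, 2.844]
wrist_force: [0.4, 0.4, 0.0]
grip_width: 0.549
gripper_force: 0.0
```

Run:
```python
from h import *
plan((445,315.6,46.5))
f,o=wsave('w3')
h=cv2.cvtColor(f['frame'],cv2.COLOR_RGB2HSV); m=((h[...,0]<6)|(h[...,0]>172))&(h[...,1]>130)&(h[...,2]>60)
n,l,s,c=cv2.connectedComponentsWithStats(m.astype(np.uint8)); i=1+np.argmax(s[1:,4]); print(s[i],wpix(f,o,[[445,315.6,70]]))
print(fitsil(f,o,l==i,12,44,70,(445,315)))
```

```text
shift [ 2.2  0.4 79.7] n 2 row [ 1.1  0.2 39.8] spin 0.0
[ 301  230   42   48 1152] [[321.97025386 259.96361351]]
(array([444.78732567, 315.39370508]), array([-0.10668833, -1.79191092,  0.10777824,  1.74417075]))
```

View pics/w3.png

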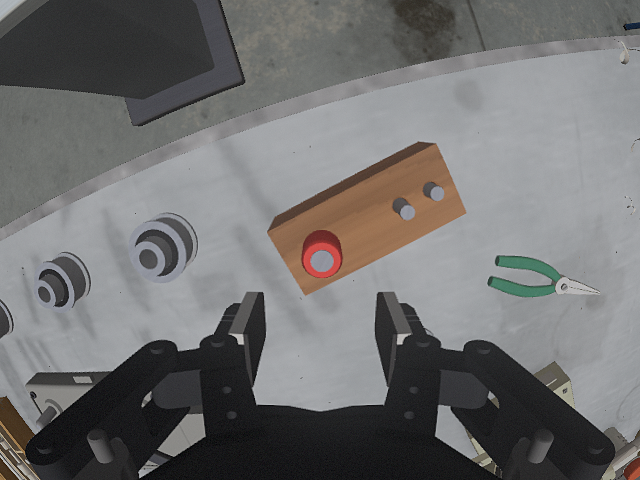

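The pin head's top is at (322,261), centred between the open fingers, and the dowels are clear at (403,209) and (433,190). I'll descend and grip.

Request:
drive_tool([
  [0.55,2,0,20,0],
  [0.55,0,0,20,0],
  [0.55,0,0,15,0],
  [0.55,0,0,15,0],
  [0.55,0,0,9,0],
  [0.55,0,0,0,0],
  [0.55,0,0,0,0],
  [0,0,0,0,0],
  [0,0,0,0,0],
  [0,0,0,0,0],
  [0,0,0,0,0],
  [0,0,0,0,0],
  [0,0,0,0,0],
])

```text
clock: 5.4
position: [444.6, 315.5, 47.2]
tcp_rot: [3.141, 0.001, 2.845]
wrist_force: [0.2, -1.7, 7.9]
grip_width: 0.258
gripper_force: 58.4
```

Run:
```python
from h import *
p=np.array([578,41.5]);a=-.117
def w(x,y): return p+[x*np.cos(a)-y*np.sin(a),x*np.sin(a)+y*np.cos(a)]
for n,q in dict(s1=(30,-62),s2=(-30,-62),s3=(-32,2),s4=(-34,64),hole=(0,132),piv=(0,35)).items(): print(n,w(*q))
for t in np.arange(0,.73,.1): print(round(t,2),w(97*np.sin(.6-t),35+97*np.cos(.6-t)))
print(observe()['position'],observe()['grip_width'])
```

```text
s1 [600.55743781 -23.57812228]
s2 [540.96763955 -16.57412745]
s3 [546.45224076  47.22179052]
s4 [551.70337547 109.03138188]
hole [593.40878862 172.59755617]
piv [582.08566365  76.26071565]
0.0 [645.82691387 149.37742387]
0.1 [638.20898232 155.37565167]
0.2 [630.03028513 160.58338918]
0.3 [621.37254113 164.94860241]
0.4 [612.32225563 168.4276756 ]
0.5 [602.9698561  170.98584698]
0.6 [593.40878862 172.59755617]
0.7 [583.73458422 173.24669949]
[444.60448819 315.47399358  47.2077103 ] 0.2584032247256776
```

Request:
drive_tool([
  [0,0,0,-10,0],
  [0,0,0,-20,0],
  [0,0,0,-30,0],
  [0,0,0,-20,0],
  [0,0,0,0,0],
  [0,0,0,0,0],
])

```text
clock: 6.0
position: [444.2, 315.3, 126.6]
tcp_rot: [3.141, 0.001, 2.845]
wrist_force: [0.3, 0.2, -1.1]
grip_width: 0.26
gripper_force: 59.2
```

Run:
```python
from h import *
print(observe()['position']); plan((645.8,149.4,115),step=30)
f,o=wsave('w4')
h=cv2.cvtColor(f['frame'],cv2.COLOR_RGB2HSV); m=((h[...,0]<6)|(h[...,0]>172))&(h[...,1]>130)&(h[...,2]>60)
n,l,s,c=cv2.connectedComponentsWithStats(m.astype(np.uint8)); i=1+np.argmax(s[1:,4]); zf=o['position'][2]-43
print(s[i],zf,fitsil(f,o,l==i,12,zf+40,zf+66,o['position'][:2]))
```

```text
[444.24163134 315.34172006 126.63705478]
shift [-241.3  -99.7   11.7] n 9 row [-26.8 -11.1   1.3] spin 0.0
[ 291  284   59   76 2826] 83.6370547812706 (array([444.37902771, 314.55513862]), array([-2.54869451, -2.82223963,  2.54246627,  3.21781429]))
```

View pics/w4.png

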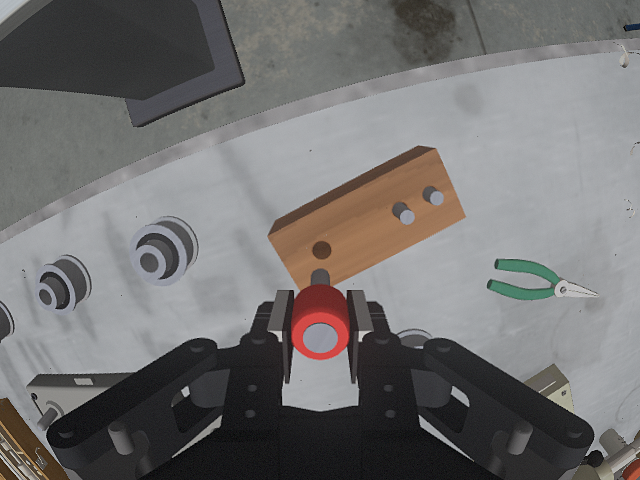

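The pin is held upright, with its head at (321,325) and its shank visible at (319,280). I'll carry it over the bush.

Request:
drive_tool([
  [0,-27,-11,0,0],
  [0,-27,-11,0,0],
  [0,-27,-11,0,0],
  [0,-27,-11,0,0],
  [0,-27,-11,0,0],
  [0,-27,-11,0,0],
  [0,-27,-11,0,0],
  [0,-27,-11,0,0],
  [0,-25,-11.5,10,0],
  [0,0,0,0,0],
  [0,0,0,0,0],
  [0,0,0,0,0],
  [0,0,0,0,0],
])

```text
clock: 7.35
position: [644.9, 150.4, 116.4]
tcp_rot: [3.142, -0.0, 2.846]
wrist_force: [0.4, -0.3, -1.1]
grip_width: 0.255
gripper_force: 59.2
```

Run:
```python
from h import *
print(observe()['position']); plan((645.8,149.4,115),step=30)
f,o=wsave('w5')
c=f['frame'][160:400,210:430]; cv2.imwrite('pics/crop5.png',cv2.cvtColor(cv2.resize(c,None,fx=2.5,fy=2.5,interpolation=cv2.INTER_CUBIC),cv2.COLOR_RGB2BGR))
print(wpix(f,o,[[645.8,149.4,56],[593.4,172.6,30]]))
```

```text
[644.88645854 150.37775701 116.42094646]
shift [-1.2 -0.7  1.4] n 1 row [-1.2 -0.7  1.4] spin 0.0
[[319.98610049 262.90112893]
 [331.20702187 160.87310332]]
```

View pics/crop5.png

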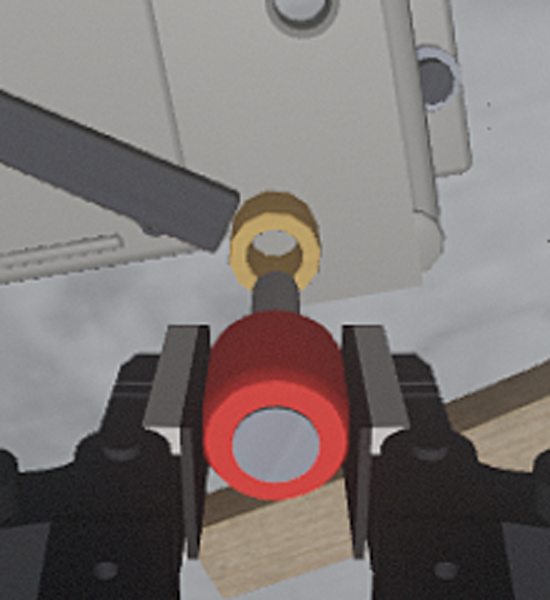

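The bush rim is centred at crop (275,253), directly below the pin's shank in line with the head. I'll insert it.

Request:
drive_tool([
  [0,0,-0.5,10,0],
  [0,0,0,8,0],
  [0,0,0,6,0],
  [0,0,0,6,0],
  [0,0,0,5,0],
  [0,0,0,4,0],
  [0,0,0,0,0],
  [0,0,0,0,0],
])

```text
clock: 8.2
position: [645.4, 149.2, 77.4]
tcp_rot: [3.142, 0.0, 2.845]
wrist_force: [-0.8, 0.7, -0.4]
grip_width: 0.254
gripper_force: 59.2
```

Run:
```python
from h import *
o=observe();print(o['position'],o['wrist_force']);Rm,t=tool(o)
P=[(645.8,149.4),(638.2,155.4),(630,160.6),(621.4,164.9),(612.3,168.4),(603,171),(593.4,172.6),(591.6,172.8)]
for a,b in zip(P[:-1],P[1:]): print(np.round(Rm.T@np.r_[np.subtract(b,a),0],1))
```

```text
[645.41400333 149.17945127  77.37687731] [-0.84861933  0.69301984 -0.4130788 ]
[ 9.   3.5 -0. ]
[ 9.4  2.6 -0. ]
[ 9.5  1.6 -0. ]
[ 9.7  0.7 -0. ]
[ 9.7 -0.2 -0. ]
[ 9.6 -1.3 -0. ]
[ 1.8 -0.3 -0. ]
```

Inserted (foot about 34 mm up, inside the bush). Now the swing, with half-size rows.

Request:
drive_tool([
  [0,4.5,1.8,0,0],
  [0,4.5,1.7,0,0],
  [0,4.7,1.3,0,0],
  [0,4.7,1.3,0,0],
  [0,4.7,0.8,0,0],
  [0,4.8,0.8,0,0],
  [0,4.9,0.4,0,0],
  [0,4.8,0.3,0,0],
  [0,4.8,-0.1,0,0],
  [0,4.9,-0.1,0,0],
  [0,4.8,-0.6,0,0],
  [0,4.8,-0.7,0,0],
  [0,0,0,0,0],
  [0,0,0,0,0],
  [0,0,0,0,0],
])

```text
clock: 9.7
position: [593.2, 172.6, 77.3]
tcp_rot: [3.141, 0.0, 2.845]
wrist_force: [5.2, 1.1, -0.3]
grip_width: 0.256
gripper_force: 59.3
```

Run:
```python
from h import *
o=observe();print(o['position'],o['wrist_force']);plan((593.4,172.6,77))
f,o=wsave('w6')
c=f['frame'][160:400,160:480]; cv2.imwrite('pics/crop6.png',cv2.cvtColor(cv2.resize(c,None,fx=2.4,fy=2.4,interpolation=cv2.INTER_CUBIC),cv2.COLOR_RGB2BGR))
```

```text
[593.22274452 172.57975497  77.3444369 ] [ 5.22661078  1.05900925 -0.28095373]
shift [-0.2  0.1  0.3] n 1 row [-0.2  0.1  0.3] spin 0.0
```

View pics/crop6.png

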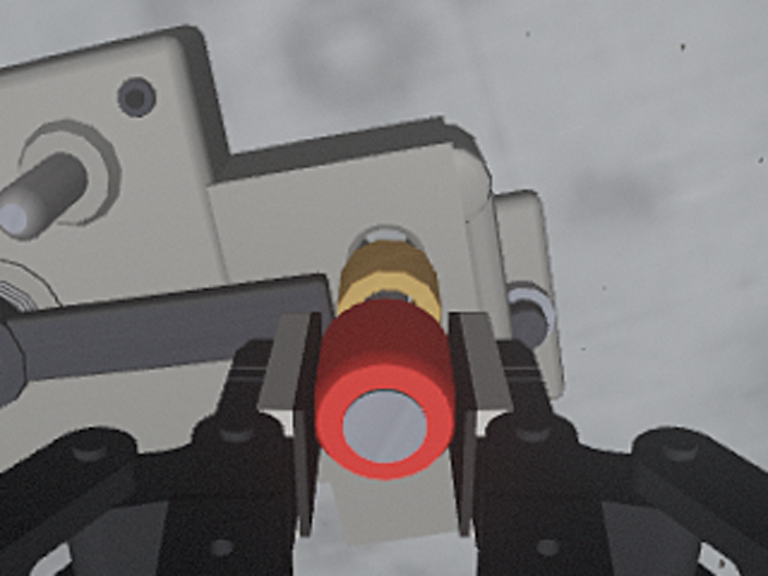

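The bush now sits over the lock hole, whose rim shows at crop (385,235), and the spring force is about 5 N as expected. I'll press down.

Request:
drive_tool([
  [0,0,0,4,0],
  [0,0,0,4,0],
  [0,0,0,4,0],
  [0,0,0,3,0],
  [0,0,0,2,0],
  [0,0,0,1,0],
  [0,0,0,0,0],
  [0,0,0,0,0],
])

```text
clock: 10.55
position: [593.3, 172.7, 59.4]
tcp_rot: [3.141, 0.0, 2.845]
wrist_force: [4.9, 1.1, 0.3]
grip_width: 0.26
gripper_force: 59.5
```

Request:
drive_tool([
  [0,0,0,0.8,0],
  [0,0,0,0.7,0],
  [0,0,0,0,0],
  [0.5,0,0,0,0],
  [0.5,0,0,0,0],
  [0.5,0,0,0,0],
  [0.5,0,0,0,0],
  [0.5,0,0,-10,0],
  [0.5,0,0,-20,0],
  [0.5,0,0,-30,0],
  [0.5,0,0,-30,0],
  [0.5,0,0,-30,0],
  [0.5,0,0,-30,0],
  [0.6,0,0,-30,0],
  [0.6,-20,0,0,0],
  [0.6,0,0,0,0],
  [0.6,0,0,0,0],
  [0.6,0,0,0,0],
])

```text
clock: 12.35
position: [611.4, 166.7, 237.6]
tcp_rot: [-3.141, -0.001, 2.845]
wrist_force: [0.3, 0.2, -0.2]
grip_width: 0.596
gripper_force: 0.0
```

Run:
```python
from h import *
f,o=wsave('w7'); print(o['position'])
cv2.imwrite('pics/w7.png',cv2.cvtColor(f['frame'],cv2.COLOR_RGB2BGR))
h=cv2.cvtColor(f['frame'],cv2.COLOR_RGB2HSV); m=((h[...,0]<6)|(h[...,0]>172))&(h[...,1]>130)&(h[...,2]>60)
n,l,s,c=cv2.connectedComponentsWithStats(m.astype(np.uint8)); i=1+np.argmax(s[1:,4])
print(s[i],fitsil(f,o,l==i,12,56,82,(593,172)))
```

```text
[611.37591805 166.66768984 237.56312886]
[308 186  27  31 456] (array([596.05146742, 171.51614287]), array([-1.1956332 , -1.10470236,  1.19677492,  1.07137196]))
```

View pics/w7.png

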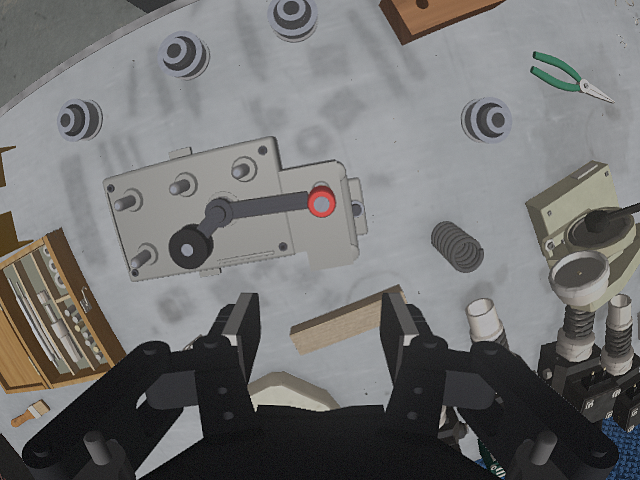

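The arm now points straight along the bracket, with the pin head at (321,201) over the hole, so it is locked. Next I'll locate the rollers numerically with a contour fit.

```bash
cat >> h.py <<'E'
def rfit(f,o,x0,zb=0,rng=10,circ=((24,28),(13,42),(7.5,42),(24,0))):
    g=cv2.GaussianBlur(cv2.cvtColor(f['frame'],cv2.COLOR_RGB2GRAY),(0,0),1.0).astype(np.float32)
    G=cv2.magnitude(cv2.Sobel(g,cv2.CV_32F,1,0),cv2.Sobel(g,cv2.CV_32F,0,1)); G=np.minimum(G,120)
    t=np.linspace(0,2*np.pi,72,endpoint=False)
    def sc(x,y):
        P=np.vstack([np.c_[x+r*np.cos(t),y+r*np.sin(t),np.full(72,zb+z)] for r,z in circ])
        q=wpix(f,o,P).astype(np.float32); return cv2.remap(G,q[:,:1],q[:,1:],cv2.INTER_LINEAR).mean()
    b=np.array(x0,float)
    for st,rg in ((1.5,rng),(.4,2.4),(.15,.6)):
        d=np.arange(-rg,rg+.01,st); S=[(sc(b[0]+i,b[1]+j),b[0]+i,b[1]+j) for i in d for j in d]; s,*b=max(S)
    return np.round(b,1),round(float(s),1)
E
python3 - <<'E'
from h import *
X=dict(a=(568,350),b=(418,195),c=(419,81),d=(429,-60))
for n in('w1','w2','w3','w7'):
    f=ld(n)
    for k,x in X.items():
        q=wpix(f,f['o'],[[*x,30]])[0]
        if 15<q[0]<625 and 15<q[1]<330: print(n,k,q.round(),rfit(f,f['o'],x,rng=15))
E
```

```text
w1 a [411. 305.] (array([570.8, 357.8]), 82.8)
w1 b [248. 226.] (array([419.1, 197. ]), 79.7)
w1 c [163. 255.] (array([418. ,  81.2]), 81.2)
w1 d [ 84. 289.] (array([430.8, -60.8]), 90.9)
w2 a [496.  44.] (array([571.2, 357.4]), 84.3)
w2 d [121.  38.] (array([431.4, -60.8]), 86.9)
w3 b [152. 253.] (array([419. , 197.3]), 80.6)
w3 c [ 53. 289.] (array([417.9,  81.2]), 83.7)
w7 a [485. 118.] (array([570.8, 357.5]), 81.5)
w7 c [178.  53.] (array([418.6,  81.2]), 79.3)
w7 d [ 72. 118.] (array([430.9, -60.7]), 87.7)
```

Run:
```python
from h import *
def edges(p,segs):
    a=p[2]; out=[]
    for s,e in segs:
        t=np.linspace(0.03,.97,60)[:,None]; q=np.array(s)*(1-t)+np.array(e)*t; out.append(np.c_[p[0]+q[:,0]*np.cos(a)-q[:,1]*np.sin(a),p[1]+q[:,0]*np.sin(a)+q[:,1]*np.cos(a),q[:,2]])
    return np.vstack(out)
def rect(x,y,z): c=[(-x,-y,z),(x,-y,z),(x,y,z),(-x,y,z)]; return [(c[0],c[1]),(c[1],c[2]),(c[3],c[0])]
segs=rect(60,97,26)
t=np.linspace(0,2*np.pi,40,endpoint=False)
from scipy.optimize import minimize
for n in('w2','w7'):
    f=ld(n);o=f['o'];g=cv2.GaussianBlur(cv2.cvtColor(f['frame'],cv2.COLOR_RGB2GRAY),(0,0),1).astype(np.float32)
    G=np.minimum(cv2.magnitude(cv2.Sobel(g,cv2.CV_32F,1,0),cv2.Sobel(g,cv2.CV_32F,0,1)),120)
    def sc(p):
        q=wpix(f,o,edges(p,segs)).astype(np.float32); return -cv2.remap(G,q[:,:1],q[:,1:],cv2.INTER_LINEAR).mean()
    r=min((sc((578+i,41.5+j,-.117+k)),578+i,41.5+j,-.117+k) for i in np.arange(-4,4.1,.5) for j in np.arange(-4,4.1,.5) for k in np.arange(-.02,.021,.0025)); print(n,np.round(r,3))
plan((571,357.5,150),step=30)
```

```text
w2 [-7.4246e+01  5.7850e+02  4.3500e+01 -1.2500e-01]
w7 [-8.7568e+01  5.7800e+02  4.5500e+01 -1.1500e-01]
shift [ 94.4 170.7  87.6] n 8 row [11.8 21.3 11. ] spin 0.0
```

```bash
cat >> h.py <<'E'
def hullpts(f,o,x,y,r,z0,z1,n=60):
    h=cv2.convexHull(wpix(f,o,cyl(x,y,r,z0,z1)).astype(np.float32))[:,0]; h=np.vstack([h,h[:1]])
    s=np.r_[0,np.cumsum(np.hypot(*np.diff(h,axis=0).T))]; u=np.linspace(0,s[-1],n,endpoint=False)
    return np.c_[np.interp(u,s,h[:,0]),np.interp(u,s,h[:,1])]
E
python3 - <<'E'
from h import *
S=dict(s1=(30,-62),s2=(-30,-62),s3=(-32,2),s4=(-34,64))
for n in('w2','w7'):
    f=ld(n);o=f['o'];g=cv2.GaussianBlur(cv2.cvtColor(f['frame'],cv2.COLOR_RGB2GRAY),(0,0),.8).astype(np.float32)
    G=np.minimum(cv2.magnitude(cv2.Sobel(g,cv2.CV_32F,1,0),cv2.Sobel(g,cv2.CV_32F,0,1)),150)
    for k,(bx,by) in S.items():
        a=-.117; x=578+bx*np.cos(a)-by*np.sin(a); y=41.5+bx*np.sin(a)+by*np.cos(a)
        def sc(X,Y):
            q=hullpts(f,o,X,Y,6,34,61).astype(np.float32); return cv2.remap(G,q[:,:1],q[:,1:],cv2.INTER_LINEAR).mean()
        r=max((sc(x+i,y+j),i,j) for i in np.arange(-5,5.1,.5) for j in np.arange(-5,5.1,.5)); print(n,k,np.round(r,2))
E
```

```text
w2 s1 [123.66  -0.5   -0.5 ]
w2 s2 [126.26  -0.5   -0.5 ]
w2 s3 [134.32  -0.5   -0.5 ]
w2 s4 [139.43  -1.    -0.5 ]
w7 s1 [134.67   0.    -1.5 ]
w7 s2 [127.56  -0.5   -1.5 ]
w7 s3 [132.86  -0.5   -0.5 ]
w7 s4 [140.39  -0.5   -0.5 ]
```

Request:
drive_tool([
  [0.65,12,21,11,0],
  [0.65,12,21,11,0],
  [0.65,12,21,11,0],
  [0.65,12,21,11,0],
  [0.65,12,21,11,0],
  [0.65,12,22,11,0],
  [0.65,12,22,11,0],
  [0.65,10.4,21.7,10.6,0],
  [0.65,0,0,0,0],
  [0.65,0,0,0,0],
  [0.65,0,0,0,0],
])

```text
clock: 13.5
position: [571.8, 356.8, 150.6]
tcp_rot: [3.142, 0.0, 2.844]
wrist_force: [-0.4, 0.6, 0.0]
grip_width: 0.648
gripper_force: 0.0
```

Run:
```python
from h import *
f,o=wsave('w8'); x,s=rfit(f,o,(571,357.5)); print(o['position'],x,s); plan((*x,29))
```

```text
[571.83735164 356.83628667 150.64572954] [570.8 358. ] 72.8
shift [  1.6   0.9 121.7] n 4 row [ 0.4  0.2 30.4] spin 0.0
```

Request:
drive_tool([
  [0.65,1.3,0.7,25,0],
  [0.65,0,0,30,0],
  [0.65,0,0,30,0],
  [0.65,0,0,22,0],
  [0.65,0,0,10,0],
  [0.65,0,0,4.5,0],
  [0.65,0,0,0,0],
  [0.65,0,0,0,0],
  [0,0,0,0,0],
  [0,0,0,0,0],
  [0,0,0,0,0],
  [0,0,0,0,0],
  [0,0,0,0,0],
  [0,0,0,0,0],
])

```text
clock: 14.95
position: [571.1, 358.7, 29.6]
tcp_rot: [3.141, 0.001, 2.845]
wrist_force: [-2.1, -0.7, 6.7]
grip_width: 0.268
gripper_force: 59.2
```

Request:
drive_tool([
  [0,0,0,-10,0],
  [0,0,0,-20,0],
  [0,0,0,-30,0],
  [0,0,0,-30,0],
  [0,0,0,-10,0],
  [0,0,0,0,0],
  [0,0,0,0,0],
  [0,0,0,0,0],
])

```text
clock: 15.75
position: [570.0, 358.2, 127.1]
tcp_rot: [-3.14, -0.002, 2.845]
wrist_force: [-0.3, -1.0, -1.5]
grip_width: 0.269
gripper_force: 59.1
```

Run:
```python
from h import *
f,o=wsave('w9'); zb=o['position'][2]-29.
for dz in(-3,0,3): x,s=rfit(f,o,o['position'][:2],zb=zb+dz,circ=((24,28),(13,42),(7.5,42))); print(dz,o['position'],x,s, 'tool offset',(tool(o)[0].T@np.r_[x-o['position'][:2],0]).round(1))
plan((551,108.5,130),step=30,o=o)
```

```text
-3 [570.02363607 358.15188569 127.08331202] [570.9 357.2] 83.9 tool offset [-1.1 -0.7 -0. ]
0 [570.02363607 358.15188569 127.08331202] [569.5 357.3] 82.4 tool offset [ 0.3 -1.   0. ]
3 [570.02363607 358.15188569 127.08331202] [568.2 358. ] 78.5 tool offset [ 1.7 -0.7  0. ]
shift [ -54.8 -244.3   -2.6] n 9 row [ -6.1 -27.1  -0.3] spin 0.0
```

View pics/w9.png

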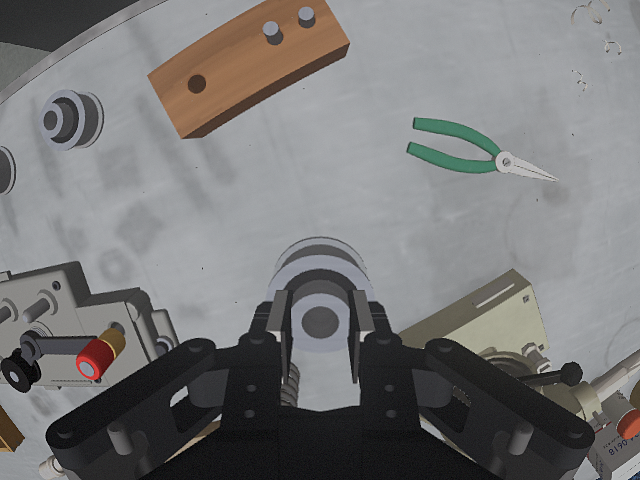

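The roller is held level by its hub, with the bore at (320,322). I'll carry it to stud 4.

Request:
drive_tool([
  [0,-6,-27,0,0],
  [0,-6,-27,0,0],
  [0,-6,-27,0,0],
  [0,-6,-27,0,0],
  [0,-6,-27,0,0],
  [0,-6,-27,0,0],
  [0,-6,-27,0,0],
  [0,-6,-27,0,0],
  [0,-7,-27.4,0,0],
  [0,0,0,0,0],
  [0,0,0,0,0],
  [0,0,0,0,0],
])

```text
clock: 17.0
position: [552.0, 110.1, 128.3]
tcp_rot: [-3.142, -0.001, 2.845]
wrist_force: [0.8, 0.2, -2.2]
grip_width: 0.272
gripper_force: 59.3
```

Run:
```python
from h import *
f,o=wsave('w10')
T=np.array([551,108.5]); Rm,t=tool(o)
x,s=rfit(f,o,t[:2],zb=t[2]-29.6,circ=((24,28),(13,42),(7.5,42))); print(x,s)
plan((T[0],T[1],t[2]),o=o)
print('rel. held->stud',(Rm.T@np.r_[T-x,0]).round(1),t)
```

```text
[552.1 109.2] 85.2
shift [ 0.4 -1.8  0. ] n 1 row [ 0.4 -1.8  0. ] spin 0.0
rel. held->stud [ 0.8 -1.   0. ] [551.9685276  110.13084129 128.28303184]
```

Request:
drive_tool([
  [0,0.6,-1,10,0],
  [0,0,0,10,0],
  [0,0,0,8,0],
  [0,0,0,5,0],
  [0,0,0,3,0],
  [0,0,0,3,0],
  [0,0,0,3,0],
  [0,0,0,4,0],
  [0,0,0,0,0],
])

```text
clock: 17.95
position: [551.0, 108.8, 82.3]
tcp_rot: [-3.141, -0.001, 2.845]
wrist_force: [-0.6, 0.3, -0.6]
grip_width: 0.267
gripper_force: 59.3
```

Request:
drive_tool([
  [0,0,0,6,0],
  [0,0,0,6,0],
  [0,0,0,4,0],
  [0,0,0,2,0],
  [0,0,0,0,0],
  [0,0,0,0,0],
  [0.55,0,0,0,0],
  [0.55,0,0,0,0],
  [0.55,0,0,0,0],
  [0.55,0,0,-5,0],
  [0.55,0,0,-20,0],
  [0.55,0,0,-30,0],
  [0.65,0,0,-30,0],
  [0.65,0,0,0,0],
  [0.65,0,0,0,0],
])

```text
clock: 19.45
position: [551.6, 108.9, 150.3]
tcp_rot: [3.141, 0.001, 2.845]
wrist_force: [1.2, -0.1, 0.2]
grip_width: 0.65
gripper_force: 0.0
```

Run:
```python
from h import *
f,o=wsave('w11'); print(o['position'])
for zb in (34,40,60): print('placed',zb,rfit(f,o,(551,108.5),zb=zb,rng=6,circ=((24,28),(13,42))))
for x in((419,197),(418.3,81.2)): print(rfit(f,o,x))
plan((419,197.2,150),step=30,o=o)
```

```text
[551.56666501 108.88329648 150.28397195]
placed 34 (array([551.6, 108. ]), 77.3)
placed 40 (array([549.8, 108.4]), 73.4)
placed 60 (array([545. , 111.2]), 55.6)
(array([419.2, 196.8]), 81.6)
(array([418.4,  81. ]), 73.9)
shift [1.526e+02 4.570e+01 1.000e-01] n 6 row [25.4  7.6  0. ] spin 0.0
```

Request:
drive_tool([
  [0.65,25.4,7.7,0,0],
  [0.65,25.4,7.7,0,0],
  [0.65,25.4,7.7,0,0],
  [0.65,25.4,7.7,0,0],
  [0.65,25.4,7.7,0,0],
  [0.65,25.4,7.7,0,0],
  [0.65,0,0,30,0],
  [0.65,0,0,30,0],
  [0.65,0,0,30,0],
  [0.65,0,0,10,0],
  [0.65,0,0,0,0],
  [0.65,0,0,0,0],
])

```text
clock: 20.7
position: [419.4, 197.6, 50.3]
tcp_rot: [3.141, 0.0, 2.845]
wrist_force: [0.2, 0.0, -0.1]
grip_width: 0.649
gripper_force: 0.0
```

Run:
```python
from h import *
f,o=wsave('w12'); x,s=rfit(f,o,(419.2,196.9)); print(o['position'],x,s); plan((*x,29.5),o=o)
```

```text
[419.35176485 197.64243718  50.32345087] [418.9 197. ] 76.4
shift [ 0.2 -0.7 20.8] n 1 row [ 0.2 -0.7 20.8] spin 0.0
```

Request:
drive_tool([
  [0.65,0,0,10,0],
  [0.65,0,0,7,0],
  [0.65,0,0,3.5,0],
  [0.65,0,0,0,0],
  [0,0,0,0,0],
  [0,0,0,0,0],
  [0,0,0,0,0],
  [0,0,0,0,0],
  [0,0,0,0,0],
  [0,0,0,0,0],
  [0,0,0,-10,0],
  [0,0,0,-20,0],
  [0,0,0,-30,0],
  [0,0,0,-30,0],
  [0,0,0,-10,0],
  [0,0,0,0,0],
  [0,0,0,0,0],
])

```text
clock: 22.45
position: [418.6, 197.5, 128.4]
tcp_rot: [-3.141, -0.001, 2.845]
wrist_force: [-0.4, 0.8, -1.8]
grip_width: 0.272
gripper_force: 59.4
```

Run:
```python
from h import *
o=observe(); print(o['position']); plan((546,46.7,130),step=30,o=o)
```

```text
[418.62881993 197.47578485 128.42887657]
shift [-165.9 -106.9   -1.6] n 7 row [-23.7 -15.3  -0.2] spin 0.0
```

Request:
drive_tool([
  [0,-23.7,-15.2,0,0],
  [0,-23.7,-15.2,0,0],
  [0,-23.7,-15.2,0,0],
  [0,-23.7,-15.2,0,0],
  [0,-23.7,-15.2,0,0],
  [0,-23.7,-15.2,0,0],
  [0,-23.7,-15,0,0],
  [0,0,0,0,0],
  [0,0,0,0,0],
  [0,0,0,0,0],
  [0,0,0,0,0],
])

```text
clock: 23.55
position: [545.9, 48.2, 128.9]
tcp_rot: [-3.141, -0.001, 2.846]
wrist_force: [-0.7, 0.3, -1.9]
grip_width: 0.27
gripper_force: 59.4
```

Run:
```python
from h import *
f,o=wsave('w13')
T=np.array([546,46.7]); Rm,t=tool(o)
x,s=rfit(f,o,t[:2],zb=t[2]-29.6,circ=((24,28),(13,42),(7.5,42))); print(x,s)
plan((T[0],T[1],t[2]),o=o)
print('rel. held->stud',(Rm.T@np.r_[T-x,0]).round(1),t)
```

```text
[546.   47.6] 90.2
shift [-0.5 -1.4 -0. ] n 1 row [-0.5 -1.4 -0. ] spin 0.0
rel. held->stud [-0.3 -0.9 -0. ] [545.89388795  48.21151547 128.89066539]
```

Request:
drive_tool([
  [0,-0.3,-0.9,10,0],
  [0,0,0,10,0],
  [0,0,0,8,0],
  [0,0,0,5,0],
  [0,0,0,3,0],
  [0,0,0,3,0],
  [0,0,0,3,0],
  [0,0,0,4,0],
  [0,0,0,0,0],
])

```text
clock: 24.5
position: [546.4, 46.6, 82.8]
tcp_rot: [-3.141, -0.001, 2.845]
wrist_force: [0.0, 0.2, -1.0]
grip_width: 0.268
gripper_force: 59.4
```

Request:
drive_tool([
  [0,0,0,6,0],
  [0,0,0,6,0],
  [0,0,0,4,0],
  [0,0,0,2.5,0],
  [0,0,0,0,0],
  [0,0,0,0,0],
  [0.55,0,0,0,0],
  [0.55,0,0,0,0],
  [0.55,0,0,0,0],
  [0.55,0,0,-5,0],
  [0.55,0,0,-20,0],
  [0.55,0,0,-30,0],
  [0.65,0,0,-30,0],
  [0.65,0,0,0,0],
  [0.65,0,0,0,0],
])

```text
clock: 26.0
position: [547.0, 46.6, 150.3]
tcp_rot: [3.141, 0.001, 2.845]
wrist_force: [-0.6, 0.4, 0.2]
grip_width: 0.649
gripper_force: 0.0
```

Run:
```python
from h import *
f,o=wsave('w14'); print(o['position'])
for zb in (34,40): print('placed',zb,rfit(f,o,(546,46.7),zb=zb,rng=6,circ=((24,28),(13,42))))
for x in((431,-60.8),(418.3,81.2)): print(rfit(f,o,x)); 
plan((418.4,81.2,150),step=30,o=o)
```

```text
[546.9505518   46.562839   150.25560638]
placed 34 (array([544.7,  51.3]), 57.3)
placed 40 (array([545.8,  46.4]), 59.6)
(array([430.8, -61. ]), 82.2)
(array([418.4,  80.8]), 73.5)
shift [ 1.331e+02 -4.500e+00  1.000e-01] n 5 row [26.6 -0.9  0. ] spin 0.0
```

Run:
```python
from h import *
f=ld('w14');o=f['o']
for zb in range(28,56,3): print(zb,rfit(f,o,(546,46.7),zb=zb,rng=3,circ=((24,28),(13,42))),rfit(f,o,(546,46.7),zb=zb,rng=3,circ=((24,28),(13,42),(7.5,42))))
f=ld('w11');o=f['o']; print('ref stud4')
for zb in range(28,50,3): print(zb,rfit(f,o,(551,108.5),zb=zb,rng=3,circ=((24,28),(13,42))))
c=ld('w14')['frame'][180:380,200:440]; cv2.imwrite('pics/crop14.png',cv2.cvtColor(cv2.resize(c,None,fx=3,fy=3,interpolation=cv2.INTER_CUBIC),cv2.COLOR_RGB2BGR))
```

```text
28 (array([548.3,  45.4]), 63.6) (array([548.4,  45.2]), 76.3)
31 (array([547.5,  45.6]), 63.2) (array([547.6,  45.4]), 76.2)
34 (array([546.8,  46.2]), 61.4) (array([546.8,  45.8]), 75.0)
37 (array([546.2,  46.6]), 59.8) (array([546. ,  46.1]), 73.5)
40 (array([545.8,  46.4]), 59.6) (array([545.2,  46.2]), 71.4)
43 (array([544.9,  46.6]), 59.7) (array([543.7,  46.7]), 70.3)
46 (array([544.1,  46.7]), 59.4) (array([543.,  47.]), 69.7)
49 (array([542.4,  47.1]), 59.0) (array([542.2,  47.2]), 66.8)
52 (array([541.8,  47.4]), 59.3) (array([541.6,  47.4]), 61.7)
55 (array([547.2,  43.6]), 47.0) (array([540.8,  47.7]), 56.8)
ref stud4
28 (array([553. , 107.6]), 77.0)
31 (array([552.1, 107.8]), 78.2)
34 (array([551.6, 108. ]), 77.3)
37 (array([550.6, 108. ]), 76.5)
40 (array([549.8, 108.4]), 73.4)
43 (array([548.2, 109. ]), 72.0)
46 (array([547.4, 109.4]), 68.8)
49 (array([546.9, 109.4]), 63.1)
```

View pics/crop14.png

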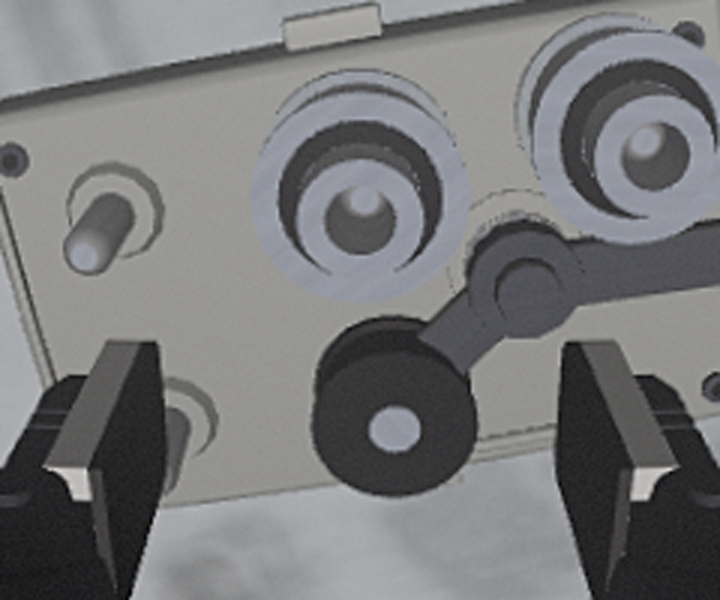

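Both placed rollers sit down on their studs, with the stud tips well inside the bores at crop (362,197) and (648,140). Roller c is next.

Request:
drive_tool([
  [0.65,26.6,-0.8,0,0],
  [0.65,26.6,-0.8,0,0],
  [0.65,26.6,-0.8,0,0],
  [0.65,26.6,-0.8,0,0],
  [0.65,26.6,-0.8,0,0],
  [0.65,0,0,30,0],
  [0.65,0,0,30,0],
  [0.65,0,0,30,0],
  [0.65,0,0,10,0],
  [0.65,0,0,0,0],
  [0.65,0,0,0,0],
])

```text
clock: 27.15
position: [418.6, 81.6, 50.3]
tcp_rot: [3.142, 0.0, 2.845]
wrist_force: [0.6, 0.2, -0.0]
grip_width: 0.648
gripper_force: 0.0
```

Run:
```python
from h import *
f,o=wsave('w15'); x,s=rfit(f,o,(418.4,81)); print(o['position'],x,s); plan((*x,29.5),o=o)
```

```text
[418.58955038  81.63964247  50.30567785] [418.1  80.9] 73.6
shift [ 0.3 -0.9 20.8] n 1 row [ 0.3 -0.9 20.8] spin 0.0
```

Request:
drive_tool([
  [0.65,0,0,10,0],
  [0.65,0,0,7,0],
  [0.65,0,0,3.5,0],
  [0.65,0,0,0,0],
  [0,0,0,0,0],
  [0,0,0,0,0],
  [0,0,0,0,0],
  [0,0,0,0,0],
  [0,0,0,0,0],
  [0,0,0,0,0],
  [0,0,0,-10,0],
  [0,0,0,-20,0],
  [0,0,0,-30,0],
  [0,0,0,-30,0],
  [0,0,0,-10,0],
  [0,0,0,0,0],
  [0,0,0,0,0],
])

```text
clock: 28.9
position: [417.9, 81.6, 128.4]
tcp_rot: [-3.141, -0.001, 2.845]
wrist_force: [-0.2, -1.1, -1.1]
grip_width: 0.276
gripper_force: 59.2
```

Run:
```python
from h import *
o=observe(); print(o['position']); plan((540.5,-17.3,130),step=30,o=o)
```

```text
[417.86366207  81.63804324 128.42400036]
shift [-146.2  -58.7   -1.7] n 6 row [-24.4  -9.8  -0.3] spin 0.0
```

Request:
drive_tool([
  [0,-24.4,-9.7,0,0],
  [0,-24.4,-9.7,0,0],
  [0,-24.4,-9.7,0,0],
  [0,-24.4,-9.7,0,0],
  [0,-24.4,-9.7,0,0],
  [0,-24.4,-9.5,0,0],
  [0,0,0,0,0],
  [0,0,0,0,0],
  [0,0,0,0,0],
  [0,0,0,0,0],
])

```text
clock: 29.9
position: [540.6, -16.1, 128.9]
tcp_rot: [-3.142, -0.001, 2.845]
wrist_force: [-0.2, 0.1, -0.9]
grip_width: 0.272
gripper_force: 59.2
```

```bash
cat > chk.py <<'E'
from h import *
import sys
f,o=wsave(sys.argv[1])
T=np.array([float(sys.argv[2]),float(sys.argv[3])]); Rm,t=tool(o)
x,s=rfit(f,o,t[:2],zb=t[2]-29.6,circ=((24,28),(13,42),(7.5,42))); print(x,s)
plan((T[0],T[1],t[2]),o=o)
print('rel. held->stud',(Rm.T@np.r_[T-x,0]).round(1),t)
E
python3 chk.py w16 540.5 -17.3
```

```text
[540.4 -17.1] 85.6
shift [-0.3 -1.2 -0. ] n 1 row [-0.3 -1.2 -0. ] spin 0.0
rel. held->stud [-0.2 -0.2 -0. ] [540.57288007 -16.08384419 128.93327302]
```

Request:
drive_tool([
  [0,-0.2,-0.4,10,0],
  [0,0,0,10,0],
  [0,0,0,8,0],
  [0,0,0,5,0],
  [0,0,0,3,0],
  [0,0,0,3,0],
  [0,0,0,3,0],
  [0,0,0,4,0],
  [0,0,0,0,0],
])

```text
clock: 30.85
position: [541.2, -17.0, 82.8]
tcp_rot: [-3.142, -0.001, 2.845]
wrist_force: [-0.2, 0.5, -1.4]
grip_width: 0.272
gripper_force: 59.2
```

Request:
drive_tool([
  [0,0,0,6,0],
  [0,0,0,6,0],
  [0,0,0,4,0],
  [0,0,0,2.5,0],
  [0,0,0,0,0],
  [0,0,0,0,0],
  [0.55,0,0,0,0],
  [0.55,0,0,0,0],
  [0.55,0,0,0,0],
  [0.55,0,0,-5,0],
  [0.55,0,0,-20,0],
  [0.55,0,0,-30,0],
  [0.65,0,0,-30,0],
  [0.65,0,0,0,0],
  [0.65,0,0,0,0],
])

```text
clock: 32.35
position: [541.7, -17.1, 150.3]
tcp_rot: [3.141, 0.001, 2.845]
wrist_force: [-0.7, -0.5, -0.3]
grip_width: 0.649
gripper_force: 0.0
```

Run:
```python
from h import *
f,o=wsave('w17'); print(o['position'])
for zb in (31,34,37,43,49,55): print('placed',zb,rfit(f,o,(540.5,-17),zb=zb,rng=6,circ=((24,28),(13,42),(7.5,42))))
x,s=rfit(f,o,(430.8,-61)); print(x,s)
plan((*x,150),step=30,o=o)
```

```text
[541.71367575 -17.13085588 150.25671084]
placed 31 (array([542.4, -18.2]), 77.4)
placed 34 (array([541.6, -18.1]), 76.6)
placed 37 (array([540.8, -18. ]), 75.5)
placed 43 (array([538.4, -17. ]), 72.6)
placed 49 (array([537. , -16.5]), 68.7)
placed 55 (array([535.4, -16. ]), 56.0)
[430.8 -61.2] 76.9
shift [ 93.2 -74.6   0.1] n 4 row [ 23.3 -18.6   0. ] spin 0.0
```

Seated. Roller d is next.

Request:
drive_tool([
  [0.65,23.3,-18.4,0,0],
  [0.65,23.3,-18.4,0,0],
  [0.65,23.3,-18.4,0,0],
  [0.65,23.3,-18.6,0,0],
  [0.65,0,0,30,0],
  [0.65,0,0,30,0],
  [0.65,0,0,30,0],
  [0.65,0,0,10,0],
  [0.65,0,0,0,0],
  [0.65,0,0,0,0],
])

```text
clock: 33.4
position: [431.0, -60.4, 50.3]
tcp_rot: [3.142, 0.0, 2.845]
wrist_force: [0.2, 0.6, -0.1]
grip_width: 0.65
gripper_force: 0.0
```

Run:
```python
from h import *
f,o=wsave('w18'); x,s=rfit(f,o,(430.8,-61)); print(o['position'],x,s); plan((*x,29.5),o=o)
```

```text
[430.995436   -60.42379744  50.30329233] [430.6 -61.2] 75.6
shift [ 0.2 -0.9 20.8] n 1 row [ 0.2 -0.9 20.8] spin 0.0
```

Request:
drive_tool([
  [0.65,0,0,10,0],
  [0.65,0,0,7,0],
  [0.65,0,0,3.5,0],
  [0.65,0,0,0,0],
  [0,0,0,0,0],
  [0,0,0,0,0],
  [0,0,0,0,0],
  [0,0,0,0,0],
  [0,0,0,0,0],
  [0,0,0,0,0],
  [0,0,0,-10,0],
  [0,0,0,-20,0],
  [0,0,0,-30,0],
  [0,0,0,-30,0],
  [0,0,0,-10,0],
  [0,0,0,0,0],
  [0,0,0,0,0],
])

```text
clock: 35.15
position: [430.3, -60.3, 128.4]
tcp_rot: [3.142, -0.001, 2.845]
wrist_force: [0.0, 0.8, -1.4]
grip_width: 0.271
gripper_force: 59.1
```

Run:
```python
from h import *
o=observe(); print(o['position']); plan((600.3,-24.3,130),step=30,o=o)
```

```text
[430.2878566  -60.26013394 128.42324544]
shift [-152.1   84.1   -1.7] n 6 row [-25.3  14.   -0.3] spin 0.0
```

Request:
drive_tool([
  [0,-25.3,14.1,0,0],
  [0,-25.3,14.1,0,0],
  [0,-25.3,14.1,0,0],
  [0,-25.3,14.1,0,0],
  [0,-25.3,14.1,0,0],
  [0,-25.5,14.3,0,0],
  [0,0,0,0,0],
  [0,0,0,0,0],
  [0,0,0,0,0],
  [0,0,0,0,0],
])

```text
clock: 36.15
position: [600.0, -23.9, 129.0]
tcp_rot: [-3.141, -0.001, 2.844]
wrist_force: [0.6, -0.2, -0.9]
grip_width: 0.279
gripper_force: 59.2
```

```bash
python3 chk.py w19 600.3 -24.3
```

```text
[600.1 -24.5] 86.2
shift [-0.4 -0.3 -0. ] n 1 row [-0.4 -0.3 -0. ] spin 0.0
rel. held->stud [-0.1  0.2 -0. ] [599.95557023 -23.89973106 128.97417144]
```

Request:
drive_tool([
  [0,-0.2,0,10,0],
  [0,0,0,10,0],
  [0,0,0,8,0],
  [0,0,0,5,0],
  [0,0,0,3,0],
  [0,0,0,3,0],
  [0,0,0,3,0],
  [0,0,0,4,0],
  [0,0,0,0,0],
])

```text
clock: 37.1
position: [600.8, -23.8, 82.7]
tcp_rot: [-3.142, -0.001, 2.845]
wrist_force: [-0.3, -0.2, -2.6]
grip_width: 0.273
gripper_force: 59.2
```

Request:
drive_tool([
  [0,0,0,6,0],
  [0,0,0,6,0],
  [0,0,0,4,0],
  [0,0,0,2.5,0],
  [0,0,0,0,0],
  [0,0,0,0,0],
  [0.55,0,0,0,0],
  [0.55,0,0,0,0],
  [0.55,0,0,0,0],
  [0.55,0,0,-5,0],
  [0.55,0,0,-20,0],
  [0.55,0,0,-30,0],
  [0.65,0,0,-30,0],
  [0.65,0,0,0,0],
  [0.65,0,0,0,0],
])

```text
clock: 38.6
position: [601.3, -23.9, 150.3]
tcp_rot: [3.141, 0.001, 2.845]
wrist_force: [-0.2, 0.1, -1.1]
grip_width: 0.65
gripper_force: 0.0
```

Run:
```python
from h import *
f,o=wsave('w20'); print(o['position'])
for zb in (31,34,37,43,49): print('placed',zb,rfit(f,o,(600.3,-24),zb=zb,rng=6,circ=((24,28),(13,42),(7.5,42))))
for n in ('w14','w20'):
    f=ld(n); h=cv2.cvtColor(f['frame'],cv2.COLOR_RGB2HSV); m=(abs(h[...,0].astype(int)-23)<6)&(h[...,1]>170)
    print(n,m.sum(), np.argwhere(m).min(0) if m.any() else '',np.argwhere(m).max(0) if m.any() else '')
plan((452,-298,230),step=35,o=o)
```

```text
[601.31541544 -23.8580688  150.30951005]
placed 31 (array([602. , -24.8]), 81.0)
placed 34 (array([601.2, -24.7]), 80.1)
placed 37 (array([600.3, -24.5]), 78.6)
placed 43 (array([598. , -23.8]), 75.2)
placed 49 (array([596.6, -23.2]), 70.2)
w14 908 [169   0] [325  72]
w20 162 [71  0] [425 602]
shift [  62.5 -305.8  -79.8] n 10 row [  6.3 -30.6  -8. ] spin 0.0
```

Run:
```python
from h import *
f=ld('top0'); c=np.array([(560,183),(737,222),(715,334),(537,295)])/2.6+[130,180]
P=pix2w(f,c,82); print(P.round(1).tolist(),P.mean(0)); d=(P[0]+P[3]-P[1]-P[2])/2; print(np.linalg.norm(d),np.arctan2(-d[0],d[1]))
plan((440,-325,250),yaw=1.354,step=33)
print(observe()['q'])
```

```text
[[533.3, -212.1, 82.0], [494.8, -411.6, 82.0], [369.6, -387.8, 82.0], [407.1, -189.1, 82.0]] [ 451.20846035 -300.16645039   82.        ]
202.68626271623225 -0.18852761986540992
shift [  65.7 -335.1 -100.5] n 11 row [  6.  -30.5  -9.1] spin 85.4
[-1.74999789e-01  4.26927534e-01 -2.17020055e-02  1.12233691e+00
 -3.04613493e-05  1.21795164e-01]
```

Request:
drive_tool([
  [0.65,6,-20,-20,0],
  [0.65,6,-30,-20,0],
  [0.65,6,-32,-20,0],
  [0.65,6,-32,-20,0],
  [0.65,6,-32,-20,0],
  [0.65,6,-32,0,0],
  [0.65,6,-32,0,0],
  [0.65,6,-32,0,0],
  [0.65,6,-32,0,0],
  [0.65,6,-32,0,0],
  [0.65,6,-29,0,4],
  [0.65,0,0,0,8],
  [0.65,0,0,0,8],
  [0.65,0,0,0,8],
  [0.65,0,0,0,8],
  [0.65,0,0,0,8],
  [0.65,0,0,0,8],
  [0.65,0,0,0,8],
  [0.65,0,0,0,8],
  [0.65,0,0,0,8],
])

```text
clock: 40.65
position: [439.6, -324.6, 248.6]
tcp_rot: [-3.14, -0.001, 1.513]
wrist_force: [-0.6, -0.1, 0.6]
grip_width: 0.649
gripper_force: 0.0
```

Request:
drive_tool([
  [0.65,0,0,0,8],
  [0.65,0,0,0,0],
  [0.65,0,0,0,0],
  [0.65,0,0,0,0],
])

```text
clock: 41.05
position: [439.8, -324.8, 249.3]
tcp_rot: [-3.141, -0.0, 1.382]
wrist_force: [0.4, 0.2, -0.5]
grip_width: 0.648
gripper_force: 0.0
```

```bash
cat > cov.py <<'E'
from h import *
import sys
from scipy.optimize import minimize
def rectw(p,hx,hy,z,n=80):
    t=np.linspace(-.95,.95,n)[:,None]; l=np.ones_like(t)
    q=np.vstack([np.c_[l*hx,t*hy],np.c_[-l*hx,t*hy],np.c_[t*hx,l*hy],np.c_[t*hx,-l*hy]]); a=p[2]
    return np.c_[p[0]+q[:,0]*np.cos(a)-q[:,1]*np.sin(a),p[1]+q[:,0]*np.sin(a)+q[:,1]*np.cos(a),np.full(len(q),z)]
def covfit(f,o,p0,zb,parts,rg=8,ra=.04):
    g=cv2.GaussianBlur(f['frame'][...,0],(0,0),1).astype(np.float32)
    G=np.minimum(cv2.magnitude(cv2.Sobel(g,cv2.CV_32F,1,0),cv2.Sobel(g,cv2.CV_32F,0,1)),150)
    def sc(p):
        q=wpix(f,o,np.vstack([rectw(p,hx,hy,zb+z) for hx,hy,z in parts])).astype(np.float32)
        return cv2.remap(G,q[:,:1],q[:,1:],cv2.INTER_LINEAR).mean()
    b=np.array(p0,float)
    for st,r,sa,r2 in ((2,rg,.01,ra),(.5,2,.003,.012),(.2,.6,.001,.003)):
        s,*b=max((sc((b[0]+i,b[1]+j,b[2]+k)),b[0]+i,b[1]+j,b[2]+k) for i in np.arange(-r,r+.01,st) for j in np.arange(-r,r+.01,st) for k in np.arange(-r2,r2+1e-6,sa))
    return np.round(b,3),round(float(s),1)
E
python3 - <<'E'
from cov import *
f,o=wsave('w21'); print(o['position'],o['tcp_rot'],o['q'][5])
p=(451,-300,-.19)
print('handle',covfit(f,o,p,0,[(10,47,108)])); print('top',covfit(f,o,p,0,[(65.5,102.5,82)])); print('both',covfit(f,o,p,0,[(10,47,108),(65.5,102.5,82)]))
E
```

```text
[ 439.84261325 -324.76143379  249.30322002] [-3.14101506e+00 -3.50073702e-04  1.38206298e+00] 0.974472841052406
handle (array([ 4.523e+02, -3.001e+02, -2.010e-01]), 113.6)
top (array([ 4.520e+02, -3.012e+02, -2.040e-01]), 90.6)
both (array([ 4.524e+02, -3.003e+02, -2.090e-01]), 100.0)
```

View pics/w21.png

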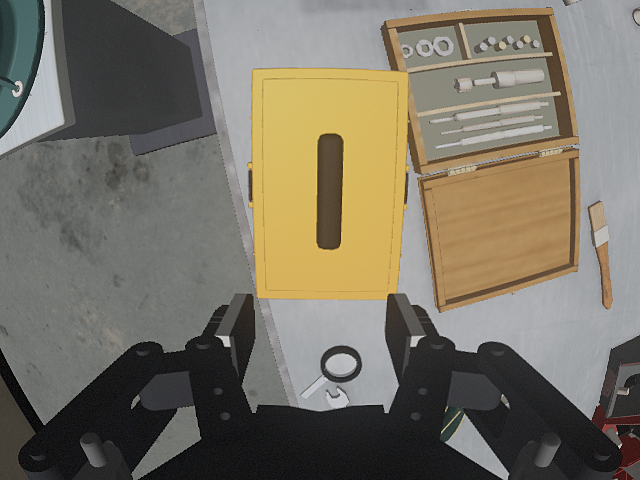

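The cover's handle is clear at (330,192). The loupe, at (341,363), lies well away from where the fingers go.

Run:
```python
from h import *
plan((452.3,-300.3,140),yaw=1.368,step=33); plan((452.3,-300.3,85))
```

```text
shift [ 26.4   7.6 109.4] n 4 row [ 6.6  1.9 27.4] spin 0.8
shift [ 26.4   7.6 164.4] n 5 row [ 5.3  1.5 32.9] spin 0.0
```

Request:
drive_tool([
  [0.55,6.6,1.9,10,0],
  [0.55,6.6,1.9,30,0],
  [0.55,6.6,1.9,30,0],
  [0.55,6.6,1.9,30,0.8],
  [0.55,0,0,25,0],
  [0.55,0,0,20,0],
  [0.55,0,0,12,0],
  [0.55,0,0,6.5,0],
  [0.55,0,0,0,0],
  [0.55,0,0,0,0],
])

```text
clock: 42.1
position: [452.6, -300.4, 86.5]
tcp_rot: [3.141, 0.0, 1.365]
wrist_force: [0.1, -1.0, -0.4]
grip_width: 0.551
gripper_force: 0.0
```

Request:
drive_tool([
  [0,0,0,0,0],
  [0,0,0,0,0],
  [0,0,0,0,0],
  [0,0,0,0,0],
  [0,0,0,0,0],
  [0,0,0,0,0],
])

```text
clock: 42.7
position: [452.7, -300.6, 86.9]
tcp_rot: [3.14, 0.001, 1.365]
wrist_force: [0.1, 0.9, 6.8]
grip_width: 0.223
gripper_force: 59.3
```

Run:
```python
from h import *
print(observe()['position'],observe()['tcp_rot'])
```

```text
[ 452.73232482 -300.6135994    86.88372778] [3.14049722e+00 5.32074582e-04 1.36488184e+00]
```

Request:
drive_tool([
  [0,0,0,-5,0],
  [0,0,0,-15,0],
  [0,0,0,-20,0],
  [0,0,0,-25,0],
  [0,0,0,-25,0],
  [0,0,0,-25,0],
  [0,0,0,-15,0],
  [0,0,0,0,0],
  [0,0,0,0,0],
  [0,0,0,0,0],
])

```text
clock: 43.7
position: [452.0, -300.0, 215.1]
tcp_rot: [-3.14, -0.001, 1.365]
wrist_force: [0.6, -0.3, -4.7]
grip_width: 0.219
gripper_force: 59.3
```

Run:
```python
from cov import *
f,o=wsave('w22'); t=o['position']; print(t,o['tcp_rot'])
zb=t[2]-86.7
print('top',covfit(f,o,(t[0],t[1],-.206),zb,[(65.5,102.5,82)])) 
plan((578.1,41.3,t[2]),yaw=1.454,step=25,o=o)
```

```text
[ 452.01106604 -300.03954401  215.06603994] [-3.14004488e+00 -9.07829926e-04  1.36474577e+00]
top (array([ 4.52611e+02, -3.01340e+02, -2.04000e-01]), 64.5)
shift [3.599e+02 5.360e+01 2.000e-01] n 15 row [24.   3.6  0. ] spin -5.1
```

Request:
drive_tool([
  [0,15,3.6,0,0],
  [0,24,3.6,0,0],
  [0,25,3.6,0,0],
  [0,25,3.6,0,0],
  [0,25,3.6,0,0],
  [0,25,3.6,0,0],
  [0,25,3.6,0,0],
  [0,25,3.6,0,0],
  [0,25,3.6,0,0],
  [0,25,3.6,0,0],
  [0,25,3.6,0,0],
  [0,25,3.6,0,0],
  [0,25,3.6,0,0],
  [0,24,3.6,0,0],
  [0,15,3.2,0,0],
  [0,7,0,0,-2.5],
  [0,0,0,0,-2.6],
  [0,0,0,0,0],
  [0,0,0,0,0],
  [0,0,0,0,0],
])

```text
clock: 45.75
position: [578.5, 40.9, 216.1]
tcp_rot: [-3.141, 0.0, 1.452]
wrist_force: [0.3, -0.3, -4.8]
grip_width: 0.219
gripper_force: 59.2
```

Run:
```python
from cov import *
f,o=wsave('w23'); t=o['position']; print(t,o['tcp_rot'])
h=cv2.cvtColor(f['frame'],cv2.COLOR_RGB2HSV); m=((h[...,0]<6)|(h[...,0]>172))&(h[...,1]>130)&(h[...,2]>60); print('red',m.sum())
plan((578.1,41.3,t[2]),yaw=1.454,step=25,o=o)
```

```text
[578.450052    40.88781179 216.1059343 ] [-3.14142521e+00  3.60341595e-05  1.45240876e+00]
red 264
shift [ 0.4 -0.4  0. ] n 1 row [ 0.4 -0.4  0. ] spin -0.1
```

Request:
drive_tool([
  [0,0.3,-0.8,10,0],
  [0,0,0,20,0],
  [0,0,0,20,0],
  [0,0,0,20,0],
  [0,0,0,12,0],
  [0,0,0,8,0],
  [0,0,0,4,0],
  [0,0,0,0,0],
  [0,0,0,0,0],
])

```text
clock: 46.7
position: [578.2, 41.4, 122.8]
tcp_rot: [3.141, -0.0, 1.454]
wrist_force: [0.3, 0.3, -3.4]
grip_width: 0.22
gripper_force: 59.2
```

Request:
drive_tool([
  [0,0,0,2,0],
  [0,0,0,2,0],
  [0,0,0,2,0],
  [0,0,0,2,0],
  [0,0,0,2,0],
  [0,0,0,0,0],
])

```text
clock: 47.3
position: [577.7, 41.4, 111.9]
tcp_rot: [-3.141, -0.0, 1.454]
wrist_force: [0.4, -0.2, -3.6]
grip_width: 0.217
gripper_force: 59.2
```

Request:
drive_tool([
  [0,0,0,2,0],
  [0,0,0,2,0],
  [0,0,0,2,0],
  [0,0,0,2,0],
  [0,0,0,0,0],
])

```text
clock: 47.8
position: [577.9, 41.4, 104.2]
tcp_rot: [3.141, -0.0, 1.454]
wrist_force: [-0.2, 0.8, 0.6]
grip_width: 0.217
gripper_force: 59.8
```

Request:
drive_tool([
  [0,0,0,3,0],
  [0,0,0,3,0],
  [0,0,0,2,0],
  [0,0,0,2,0],
  [0,0,0,0,0],
])

```text
clock: 48.3
position: [577.5, 41.4, 93.7]
tcp_rot: [-3.141, 0.0, 1.454]
wrist_force: [0.3, -0.3, -4.5]
grip_width: 0.222
gripper_force: 59.4
```

Request:
drive_tool([
  [0,0,0,2,0],
  [0,0,0,2,0],
  [0,0,0,1,0],
  [0,0,0,0,0],
])

```text
clock: 48.7
position: [577.6, 41.4, 89.0]
tcp_rot: [-3.141, 0.0, 1.454]
wrist_force: [-0.2, -0.5, -4.0]
grip_width: 0.219
gripper_force: 62.0
```

Request:
drive_tool([
  [0,0,0,1,0],
  [0,0,0,1,0],
  [0,0,0,0,0],
  [0,0,0,0,0],
])

```text
clock: 49.1
position: [577.9, 41.3, 88.4]
tcp_rot: [3.14, 0.0, 1.454]
wrist_force: [-6.4, -1.0, 16.4]
grip_width: 0.218
gripper_force: 64.8
```

Request:
drive_tool([
  [0,0,0,0.8,0],
  [0,0,0,0,0],
  [0,0,0,0,0],
])

```text
clock: 49.4
position: [578.0, 41.4, 88.3]
tcp_rot: [3.14, 0.0, 1.454]
wrist_force: [-9.9, -0.6, 25.3]
grip_width: 0.219
gripper_force: 65.9
```

Request:
drive_tool([
  [0,0,0,-1.5,0],
  [0.5,0,0,0,0],
  [0.5,0,0,0,0],
  [0.5,0,0,0,0],
  [0.5,0,0,-5,0],
  [0.5,0,0,-20,0],
  [0.5,0,0,-30,0],
  [0.5,-10,0,-35,0],
  [0.5,-30,0,-35,0],
  [0.5,-30,0,-35,0],
  [0.5,0,0,0,0],
  [0.5,0,0,0,0],
  [0.5,0,0,0,0],
])

```text
clock: 50.7
position: [569.3, -27.6, 247.0]
tcp_rot: [-3.14, -0.0, 1.454]
wrist_force: [-1.0, -0.0, 0.5]
grip_width: 0.499
gripper_force: 0.0
```

Run:
```python
from cov import *
f,o=wsave('w24'); t=o['position']; print(t,o['tcp_rot'],o['wrist_force'])
for zb in (-3,2,7,12,20): print(zb,'handle',covfit(f,o,(578,41.3,-.117),zb,[(10,47,108)],rg=6,ra=.03),'top',covfit(f,o,(578,41.3,-.117),zb,[(65.5,102.5,82)],rg=6,ra=.03))
# reference: same score sweep on the bench, image w21
f=ld('w21');o=f['o']
for zb in(-5,0,5,10): print('ref',zb,covfit(f,o,(452.3,-300.3,-.203),zb,[(10,47,108)],rg=6,ra=.03),covfit(f,o,(452.3,-300.3,-.203),zb,[(65.5,102.5,82)],rg=6,ra=.03))
```

```text
[569.28137944 -27.61303123 246.9978034 ] [-3.14018546e+00 -2.61728377e-04  1.45398022e+00] [-1.00483206 -0.04351895  0.54953525]
-3 handle (array([ 5.782e+02,  4.080e+01, -1.130e-01]), 132.7) top (array([ 5.782e+02,  4.110e+01, -1.160e-01]), 121.1)
2 handle (array([ 5.78e+02,  4.13e+01, -1.15e-01]), 109.9) top (array([ 5.782e+02,  4.200e+01, -1.170e-01]), 87.8)
7 handle (array([ 5.787e+02,  4.360e+01, -1.150e-01]), 104.0) top (array([ 5.758e+02,  3.860e+01, -1.140e-01]), 74.0)
12 handle (array([ 5.779e+02,  3.780e+01, -1.110e-01]), 101.9) top (array([ 5.745e+02,  3.730e+01, -1.150e-01]), 68.9)
20 handle (array([ 5.775e+02,  3.660e+01, -1.130e-01]), 93.9) top (array([ 5.837e+02,  4.760e+01, -1.160e-01]), 64.3)
ref -5 (array([ 4.521e+02, -3.008e+02, -2.030e-01]), 135.0) (array([ 4.521e+02, -3.013e+02, -2.020e-01]), 112.6)
ref 0 (array([ 4.523e+02, -3.000e+02, -2.000e-01]), 113.5) (array([ 4.520e+02, -3.013e+02, -2.050e-01]), 90.6)
ref 5 (array([ 4.528e+02, -2.963e+02, -2.020e-01]), 106.3) (array([ 4.496e+02, -3.021e+02, -2.000e-01]), 74.2)
ref 10 (array([ 4.530e+02, -2.946e+02, -2.050e-01]), 103.9) (array([ 4.543e+02, -3.040e+02, -2.020e-01]), 70.6)
```

Run:
```python
from h import *
for n,p,zb in(('w21',(452.3,-300.3,-.203),0),('w24',(578.2,41.3,-.117),2)):
    f=ld(n);o=f['o'];g=cv2.cvtColor(f['frame'],cv2.COLOR_RGB2GRAY).astype(np.float32);a=p[2]
    for s in(-1,1):
        r=[]
        for x in range(58,90,2):
            P=[(p[0]+s*x*np.cos(a)-y*np.sin(a),p[1]+s*x*np.sin(a)+y*np.cos(a),zb+70) for y in(-5,0,5)]
            q=wpix(f,o,P).astype(np.float32); r.append(int(cv2.remap(g,q[:,:1],q[:,1:],cv2.INTER_LINEAR).mean()))
        print(n,s,r)
```

```text
w21 -1 [162, 183, 182, 183, 183, 67, 77, 167, 169, 170, 164, 148, 150, 146, 145, 132]
w21 1 [166, 180, 180, 179, 182, 93, 89, 172, 167, 164, 164, 143, 120, 91, 110, 123]
w24 -1 [153, 171, 170, 170, 171, 85, 74, 158, 154, 154, 153, 154, 155, 153, 153, 154]
w24 1 [143, 169, 168, 168, 172, 72, 71, 146, 141, 142, 142, 142, 144, 144, 144, 144]
```

The clips show the same closed profile as they did on the bench, and the cover is seated and true. I'm handing the job in.

```bash
python3 -c "
from h import *
print(sign_off())"
```

```text
the job is handed in; nothing more can be done
None
```

I've handed the job in. The arm is locked with the pin home, all four rollers are down on their studs, and the cover is pressed down and reads as seated with both clips closed. That comes from the camera measurements and wrist forces; the hand-in returned no verdict.

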